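# Find the grinding capsule that still holds its ball

## Task

Three identical sealed cases hang by their eyes on a rail, and one still has a steel grinding ball loose inside. From left to right, lift each case up off its pin, shake it briskly to and fro in the air and hang it back on its own pin before taking the next. Finish by holding the one that rattles upright in your grip over the middle of the black logbook, at least a hand's width above it, and do not let go: the other two hang on their pins, no case is ever put down on the worktop, and the things around the rail are left alone.

Things in the scene. Friction and masses are not known exactly. Their poses are not given: they have to be found in the camera images.
- case_left_mid (a point): Centre of the left one of the three identical sealed grey cases (as seen from the robot), 30 mm above its underside. Box 100 mm deep (x) by 44 mm wide (y) by 60 mm tall, about 0.25 kg. x points from the robot side to the rail, y left along the rail, z up. It juts from the rail towards the robot; grasp it from above across its side faces (44 mm).
- case_middle_mid (a point): Centre of the middle one of the three identical sealed grey cases (as seen from the robot), 30 mm above its underside. Box 100 mm deep (x) by 44 mm wide (y) by 60 mm tall, about 0.25 kg. x points from the robot side to the rail, y left along the rail, z up. It juts from the rail towards the robot; grasp it from above across its side faces (44 mm).
- case_right_mid (a point): Centre of the right one of the three identical sealed grey cases (as seen from the robot), 30 mm above its underside. Box 100 mm deep (x) by 44 mm wide (y) by 60 mm tall, about 0.25 kg. x points from the robot side to the rail, y left along the rail, z up. It juts from the rail towards the robot; grasp it from above across its side faces (44 mm).
- home_left (a point): Fixed point of the rail: where the left case's centre is when it hangs (axes as the case). The 5 mm pin, 68 mm behind this point in x, stands from 20 to 40 mm above it, tip tapered: the case must rise over 22 mm to come off, and is hung back by lowering the eye over it, best 1 mm further along +x, for the hanging eye's rear bar touches the pin. Hung, it leans about 0.03 rad.
- home_middle (a point): Fixed point of the rail: where the middle case's centre is when it hangs (axes as the case). The 5 mm pin, 68 mm behind this point in x, stands from 20 to 40 mm above it, tip tapered: the case must rise over 22 mm to come off, and is hung back by lowering the eye over it, best 1 mm further along +x, for the hanging eye's rear bar touches the pin. Hung, it leans about 0.03 rad.
- home_right (a point): Fixed point of the rail: where the right case's centre is when it hangs (axes as the case). The 5 mm pin, 68 mm behind this point in x, stands from 20 to 40 mm above it, tip tapered: the case must rise over 22 mm to come off, and is hung back by lowering the eye over it, best 1 mm further along +x, for the hanging eye's rear bar touches the pin. Hung, it leans about 0.03 rad.
- logbook_mid (a point): middle of the top face of the black closed logbook, 165 x 120 x 16 mm, lying flat to the right of the rail; z up. A computer tower 0.35 m tall stands close behind it (+x), also between it and the right end of the rail: carry the case round its front.
- rack: the fixed hanging rail on its foot plate: round aluminium bar 300 mm long, 16 mm thick, its top 85 mm above the worktop; origin on the worktop below the middle of the bar's front edge, 10 mm behind the cases, x away from the cases, y left along the bar.
- log_book: the same logbook; origin at the middle of its underside.
- case_left: The left case again; origin at the centre of its underside. A steel eye (4 mm thick, underside 50 mm above the origin, ending 76 mm behind it, window 13 by 12 mm) on its rear face sits over a pin. Inside: tight packing or (one case) a loose 29 mm, 100 g steel ball with 63 mm of free travel along x, 7 mm along y: jolts when shaken along x, a 0.06 N m shift when tipped end to end.
- case_middle: The middle case again; origin at the centre of its underside. A steel eye (4 mm thick, underside 50 mm above the origin, ending 76 mm behind it, window 13 by 12 mm) on its rear face sits over a pin. Inside: tight packing or (one case) a loose 29 mm, 100 g steel ball with 63 mm of free travel along x, 7 mm along y: jolts when shaken along x, a 0.06 N m shift when tipped end to end.
- case_right: The right case again; origin at the centre of its underside. A steel eye (4 mm thick, underside 50 mm above the origin, ending 76 mm behind it, window 13 by 12 mm) on its rear face sits over a pin. Inside: tight packing or (one case) a loose 29 mm, 100 g steel ball with 63 mm of free travel along x, 7 mm along y: jolts when shaken along x, a 0.06 N m shift when tipped end to end.
- die_body: steel pellet-die body, 38 mm across, 58 mm tall, left of the cases; bystander, leave alone; origin at its underside.
- die_plunger: steel die plunger, 22 mm across, 48 mm tall, behind the rail; bystander, leave alone; origin at its underside.
- petri: petri dish, 62 mm across, 14 mm high, beyond the left end of the rail; bystander, leave alone; origin at its underside.
- weight: small brass weight, 18 mm across, 31 mm tall, behind the rail; bystander, leave alone; origin at its underside.

How it is judged:
On the way, in this order (a step that is already met when the one before it is completed fails the run):
1. the left case is off its pin and moves briskly in the air while the others hang on theirs (height (world z) of case_left_mid above 0.1 m and (linear speed of case_left above 0.15 m/s or angular speed of case_left above 1.2 rad/s) and distance between case_middle_mid and home_middle below 0.012 m and angle between each of case_middle_mid, case_right_mid's own z axis and vertical below 0.15 rad and contact force between each of case_middle, case_right and the fingers below 0.1 N and distance between case_right_mid and home_right below 0.012 m), for 0.02 s.
2. the left case stops or reverses in the air (height (world z) of case_left_mid above 0.1 m and linear speed of case_left below 0.06 m/s and angular speed of case_left below 0.6 rad/s).
3. the left case is swung briskly again (height (world z) of case_left_mid above 0.1 m and (linear speed of case_left above 0.15 m/s or angular speed of case_left above 1.2 rad/s)), for 0.02 s.
4. the middle case is off its pin and moves briskly in the air while the others hang on theirs (height (world z) of case_middle_mid above 0.1 m and (linear speed of case_middle above 0.15 m/s or angular speed of case_middle above 1.2 rad/s) and distance between case_left_mid and home_left below 0.012 m and angle between each of case_left_mid, case_right_mid's own z axis and vertical below 0.15 rad and contact force between each of case_left, case_right and the fingers below 0.1 N and distance between case_right_mid and home_right below 0.012 m), for 0.02 s.
5. the middle case stops or reverses in the air (height (world z) of case_middle_mid above 0.1 m and linear speed of case_middle below 0.06 m/s and angular speed of case_middle below 0.6 rad/s).
6. the middle case is swung briskly again (height (world z) of case_middle_mid above 0.1 m and (linear speed of case_middle above 0.15 m/s or angular speed of case_middle above 1.2 rad/s)), for 0.02 s.
7. the right case is off its pin and moves briskly in the air while the others hang on theirs (height (world z) of case_right_mid above 0.1 m and (linear speed of case_right above 0.15 m/s or angular speed of case_right above 1.2 rad/s) and distance between case_left_mid and home_left below 0.012 m and angle between each of case_left_mid, case_middle_mid's own z axis and vertical below 0.15 rad and contact force between each of case_left, case_middle and the fingers below 0.1 N and distance between case_middle_mid and home_middle below 0.012 m), for 0.02 s.
8. the right case stops or reverses in the air (height (world z) of case_right_mid above 0.1 m and linear speed of case_right below 0.06 m/s and angular speed of case_right below 0.6 rad/s).
9. the right case is swung briskly again (height (world z) of case_right_mid above 0.1 m and (linear speed of case_right above 0.15 m/s or angular speed of case_right above 1.2 rad/s)), for 0.02 s.
At the end, for the whole second after the job is handed in: The fingers hold the ball's case still and upright (0.2 rad), its centre within 50 mm horizontally of the logbook's middle and 110 to 400 mm above the worktop, touching neither rail nor logbook; the other two hang, released, within 12 mm and 0.15 rad of their hanging places (((distance between ball and case_left_mid below 0.04 m and (distance between case_middle_mid and home_middle below 0.012 m and angle between case_middle_mid's own z axis and vertical below 0.15 rad and contact force between case_middle and the fingers below 0.1 N) and (distance between case_right_mid and home_right below 0.012 m and angle between case_right_mid's own z axis and vertical below 0.15 rad and contact force between case_right and the fingers below 0.1 N) and horizontal distance between case_left_mid and logbook_mid below 0.05 m and height (world z) of case_left_mid between 0.11 and 0.4 m and angle between case_left_mid's own z axis and vertical below 0.2 rad and contact force between case_left and the fingers above 1 N and contact force between case_left and rack below 0.05 N and contact force between case_left and log_book below 0.05 N and linear speed of case_left below 0.04 m/s) or (distance between ball and case_middle_mid below 0.04 m and (distance between case_left_mid and home_left below 0.012 m and angle between case_left_mid's own z axis and vertical below 0.15 rad and contact force between case_left and the fingers below 0.1 N) and (distance between case_right_mid and home_right below 0.012 m and angle between case_right_mid's own z axis and vertical below 0.15 rad and contact force between case_right and the fingers below 0.1 N) and horizontal distance between case_middle_mid and logbook_mid below 0.05 m and height (world z) of case_middle_mid between 0.11 and 0.4 m and angle between case_middle_mid's own z axis and vertical below 0.2 rad and contact force between case_middle and the fingers above 1 N and contact force between case_middle and rack below 0.05 N and contact force between case_middle and log_book below 0.05 N and linear speed of case_middle below 0.04 m/s) or (distance between ball and case_right_mid below 0.04 m and (distance between case_left_mid and home_left below 0.012 m and angle between case_left_mid's own z axis and vertical below 0.15 rad and contact force between case_left and the fingers below 0.1 N) and (distance between case_middle_mid and home_middle below 0.012 m and angle between case_middle_mid's own z axis and vertical below 0.15 rad and contact force between case_middle and the fingers below 0.1 N) and horizontal distance between case_right_mid and logbook_mid below 0.05 m and height (world z) of case_right_mid between 0.11 and 0.4 m and angle between case_right_mid's own z axis and vertical below 0.2 rad and contact force between case_right and the fingers above 1 N and contact force between case_right and rack below 0.05 N and contact force between case_right and log_book below 0.05 N and linear speed of case_right below 0.04 m/s))); the arm keeps its last pose, push and grip.
It fails at once if a case is dropped or set down on the worktop or foot plate (height (world z) of any of case_left_mid, case_middle_mid, case_right_mid below 0.05 m).
It fails at once if the pellet-die body beside the rail is disturbed (25 mm) (distance of die_body from where it was at the start of the episode above 0.025 m).
It fails at once if the die plunger beside the rail is disturbed (25 mm) (distance of die_plunger from where it was at the start of the episode above 0.025 m).
It fails at once if the petri dish beside the rail is disturbed (25 mm) (distance of petri from where it was at the start of the episode above 0.025 m).
It fails at once if the brass weight beside the rail is disturbed (25 mm) (distance of weight from where it was at the start of the episode above 0.025 m).
It also fails if it takes over 72 s, if anything falls off the work surface, if the arm or the gripper's body presses on something with over 40 N, if the wrist force passes 120 N, or if a joint passes its speed limit or range.

## Robot

A 6-joint arm with a two-finger parallel gripper is mounted at the origin on a cart in front of the work surface, level with it; the furniture and walls round the work are solid. World frame = base frame: x ahead of the robot, y to its left, z up, the work surface at z = 0. Lengths are in m, angles in rad, forces in N, time in s.
With the tool pointing down it reaches from about 0.375 to 0.925 m from the base axis. Payload 5.7 kg.
Tool frame: the origin (TCP) lies midway between the tips of the shut fingers; the grasp point (between the pads) lies 19 mm behind it; z points along the fingers, x is the direction in which the jaws open and shut, and the axes are right-handed (so a half turn about z gives the same grasp; the last joint's range is limited). The gripper opens to 88 mm and grips with 3 to 60 N. Pads are 20 mm wide; open, the fingers measure 115 mm over their backs; the gripper's body (75 mm by 178 mm) begins 61 mm behind the grasp point.
Start: joints at [-1.383, 0.359, 1.51, -0, 1.272, -0.115], TCP at [0.179, -0.573, 0.223] pointing down, gripper open.
Joint ranges: [-2.97, 2.97], [-1.01, 2.36], [0.21, 2.38], [-0.96, 4.11], [0.2, 2.71], [-2.98, 2.98]. Speed limits (rad/s): [2.39, 2.39, 3.14, 3.14, 3.14, 3.14].

## Interface

Orientations are given as a unit quaternion [x, y, z, w].
In Python, from bench import move_ptp, servo_line, goto_joints, move_gripper, sleep, inverse_kinematics, capture, PlanningError, close_job, spot_in, silhouettes, current_clock, current_joint_pos, current_qvel, current_joint_torque, current_position, current_orientation, current_force, current_torque, current_finger_gap gives the robot as it stands. Calls block until the motion is done:
- move_ptp(position, orientation): joint-space move of the TCP to a pose.
- servo_line(position, orientation=None, rate=0.15, contact_N=None): straight line of the TCP; orientation=None keeps the orientation; rate is the mean speed in m/s. With contact_N (N) it stops when the force on the tool has changed by that much, and returns True; else False.
- goto_joints(angles): joint-space move.
- move_gripper(opening): finger opening in m; the grip force is fixed at half the most; returns when the fingers have stopped.
- sleep(seconds).
- inverse_kinematics(position, orientation): joint angles nearest the present ones, or None.
- capture(name): name is "side" or "top"; returns a dict with "image" (384x512x3 uint8, blue, green, red), "range_z" (384x512 float32, m along the optical axis (not along the pixel's ray), 0 where there is no reading), "intrinsics" (3x3 intrinsics, pixels), "R" (3x3) and "t" (3): a world point X has camera coordinates R X + t. Camera axes: x right, y down, z forward; pixel columns grow to the right and rows downward; lengths in m; the calibration is good to about 2 mm. A picture is of the moment at which its call begins.
A pose or a line that the arm cannot do raises PlanningError and nothing moves.
- close_job(): hands the job in, once; it reports no verdict.
Trained networks look in the newest picture that a camera, given by its name, has taken for a name from the list of things; names that differ only in an ending like _2 or _b are one class to them, and where a whole thing is asked for, a point or a joint stands for the part that bears it (a point fixed in the world has none). Each returns a list of dicts, best first, with "conf" (0 to 1); they miss things now and then, are a little off and sometimes report something else, mostly with a low value. They report only what shows in the picture. A call takes as long as a camera call.
- spot_in(camera, query): "xy" ([column, row] in pixels, amid what is visible of it).
- silhouettes(camera, query): "region" (384x512 bool, what is visible of it) and "xy" ([column, row] in pixels, amid what is visible of it).
Readings, each from a call of its own:
- current_clock(): time.
- current_joint_pos(): joint angles.
- current_qvel(): joint speeds.
- current_joint_torque(): joint torques, N m.
- current_position(): TCP position.
- current_orientation(): TCP orientation.
- current_force(): force on the tool from outside, world axes, zero at the start.
- current_torque(): the same for the moment, N m.
- current_finger_gap(): finger opening in m.
Only numpy, scipy, OpenCV 4.12 (cv2) and the standard library are available. Lean on these libraries where they do the work, as an engineer would, in place of code of your own. Each camera call takes 0.05 s, during which the arm holds its last target.

## Working session

There is one attempt and no reset: what is moved stays moved. The work goes in short steps, each a Python script; the robot and the scene stay as the last script left them, time stands still between calls to the robot, and variables do not carry over. Pictures are saved under pics/ and viewed, and the job is handed in when it is done.

```bash
mkdir -p pics; ls; python3 - <<'E'
from bench import *
import cv2,numpy as np
for n in ("side","top"):
    c=capture(n); cv2.imwrite(f"pics/{n}0.png",c["image"]); print(n,c["R"],c["t"],c["intrinsics"])
    for q in ("case_left","case_middle","case_right","rack","log_book","die_body"):
        r=spot_in(n,q); print(q,[(np.round(d["xy"]),round(d["conf"],2)) for d in r])
print(current_clock(),current_orientation(),current_force())
E
```

```text
pics
side [[-0.98865037 -0.14910736 -0.01836944]
 [-0.07779991  0.61273654 -0.78644842]
 [ 0.12852087 -0.77609338 -0.61738274]] [0.53273608 0.09950374 1.13056802] [[357.01996035   0.         254.76907604]
 [  0.         357.01996035 188.51337679]
 [  0.           0.           1.        ]]
case_left [(array([254., 231.]), 0.78), (array([272., 188.]), 0.56)]
case_middle [(array([265., 206.]), 0.62)]
case_right [(array([275., 186.]), 0.84), (array([226., 274.]), 0.52)]
rack [(array([228., 232.]), 0.97), (array([250., 227.]), 0.34)]
log_book [(array([298., 151.]), 0.65)]
die_body [(array([250., 264.]), 0.79)]
top [[-0.01514872 -0.99983956 -0.00955855]
 [-0.9851356   0.01656051 -0.17097838]
 [ 0.17110925  0.00682636 -0.98522841]] [0.01177841 0.51166787 1.48533733] [[448.2244477    0.         250.30731301]
 [  0.         448.2244477  192.84563314]
 [  0.           0.           1.        ]]
case_left [(array([200., 188.]), 0.77)]
case_middle [(array([227., 195.]), 0.81)]
case_right [(array([262., 199.]), 0.62), (array([234., 175.]), 0.33)]
rack [(array([233., 175.]), 0.86)]
log_book [(array([351., 223.]), 0.75)]
die_body []
0.7 [ 8.05666545e-01 -5.92369325e-01 -1.02352833e-05 -1.63568430e-05] [-0.60171405 -0.00410198 -0.22691875]
```

View pics/side0.png

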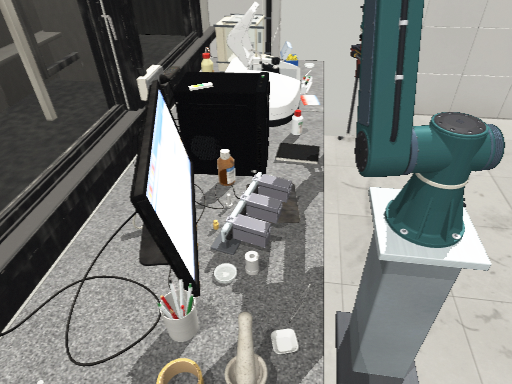

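View pics/top0.png

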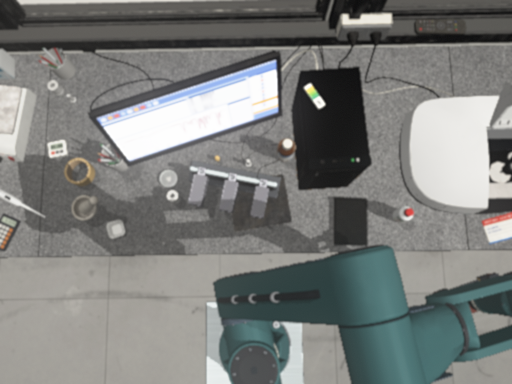

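```bash
cat > h.py <<'E'
from bench import *
import cv2,numpy as np
def cloud(c):
    K=c["intrinsics"];z=c["range_z"];v,u=np.mgrid[:384,:512]
    P=np.stack([(u-K[0,2])/K[0,0]*z,(v-K[1,2])/K[1,1]*z,z],-1)
    W=(P-c["t"])@c["R"]; W[z<=0]=np.nan
    return W
E
python3 - <<'E'
from h import *
for n in ("top","side"):
    c=capture(n); W=cloud(c)
    np.save(f"{n}W.npy",W)
    for q in ("case_left","case_middle","case_right","rack","log_book","die_body","die_plunger","petri","weight"):
        for d in silhouettes(n,q)[:3]:
            P=W[d["region"]];P=P[~np.isnan(P[:,0])]
            if len(P)<3: continue
            print(n,q,round(d["conf"],2),np.round(d["xy"]),len(P),np.round(np.median(P,0),3),np.round(np.percentile(P,3,axis=0),3),np.round(np.percentile(P,97,axis=0),3))
            z=np.percentile(P[:,2],90); T=P[abs(P[:,2]-z)<.008]
            if q[:4] in("case","log_") and len(T)>20:
                r=cv2.minAreaRect(T[:,:2].astype(np.float32)*1000);print('   rect',r, z)
E
```

```text
top case_left 0.57 [200. 190.] 496 [0.52  0.173 0.09 ] [0.472 0.149 0.013] [0.57  0.203 0.098]
   rect ((522.4291381835938, 177.3737335205078), (43.656307220458984, 105.17377471923828), 77.82234191894531) 0.09530632577905443
top case_middle 0.5 [262. 201.] 459 [ 0.478 -0.028  0.091] [ 0.428 -0.052  0.075] [ 0.54  -0.002  0.097]
   rect ((487.6427001953125, -29.14834976196289), (43.374114990234375, 124.54136657714844), 77.76626586914062) 0.09576991200298426
top case_right 0.95 [261. 199.] 429 [ 0.478 -0.028  0.091] [ 0.428 -0.049  0.083] [ 0.533 -0.002  0.098]
   rect ((485.95745849609375, -28.584125518798828), (43.08759307861328, 120.72521209716797), 78.29853820800781) 0.09582178033711485
top rack 0.86 [236. 176.] 1399 [0.569 0.045 0.011] [ 0.52  -0.089  0.002] [0.625 0.206 0.088]
top log_book 0.73 [350. 222.] 1615 [ 0.413 -0.337  0.013] [ 0.335 -0.391  0.004] [ 0.493 -0.283  0.019]
   rect ((414.63214111328125, -338.30413818359375), (113.885009765625, 165.2213897705078), 87.41447448730469) 0.017030594070360193
top die_body 0.46 [172. 194.] 128 [0.503 0.267 0.055] [0.489 0.25  0.008]
[... 1830 characters left out ...]
56 [232. 234.] 926 [0.581 0.181 0.045] [ 0.541 -0.041  0.   ] [0.631 0.22  0.087]
side rack 0.28 [262. 207.] 818 [0.498 0.092 0.082] [0.45  0.057 0.036] [0.552 0.107 0.094]
side log_book 0.96 [297. 150.] 744 [ 0.417 -0.327  0.012] [ 0.338 -0.395  0.001] [ 0.493 -0.278  0.016]
   rect ((415.52752685546875, -337.61590576171875), (122.11807250976562, 165.25897216796875), 87.44487762451172) 0.014629467681968378
side die_body 0.66 [253. 265.] 298 [0.505 0.28  0.045] [0.49  0.255 0.004] [0.523 0.287 0.06 ]
side die_plunger 0.38 [229. 202.] 56 [0.624 0.014 0.016] [ 0.618 -0.008  0.001] [0.635 0.02  0.049]
side petri 0.77 [227. 271.] 418 [0.575 0.297 0.01 ] [ 0.547  0.265 -0.   ] [0.603 0.324 0.013]
```

```bash
python3 - <<'E'
import cv2
a=cv2.imread("pics/top0.png")[130:260,140:390];cv2.imwrite("pics/tz.png",cv2.resize(a,None,fx=3,fy=3,interpolation=2))
a=cv2.imread("pics/side0.png")[130:290,190:340];cv2.imwrite("pics/sz.png",cv2.resize(a,None,fx=3.7,fy=3.7,interpolation=2))
E
```

```text
(no output)
```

View pics/tz.png

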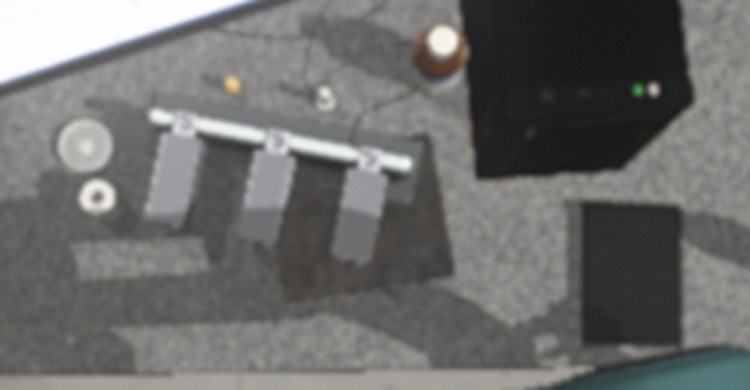

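View pics/sz.png

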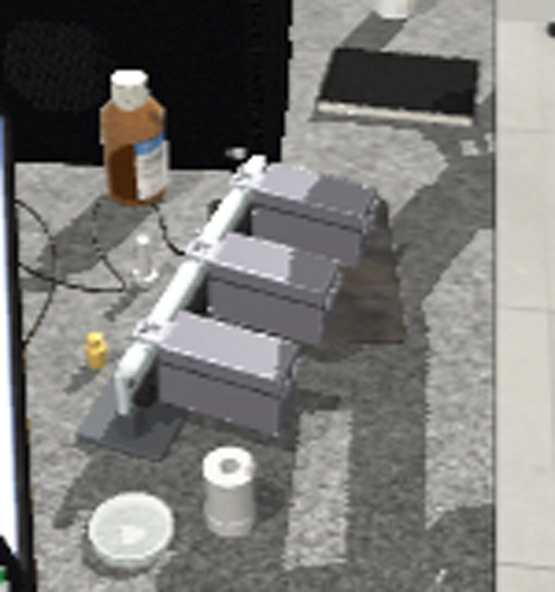

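```bash
python3 - <<'E'
from h import *
print(current_clock())
Wt=np.load("topW.npy");Ws=np.load("sideW.npy")
from scipy.optimize import minimize
ctr={'l':(.520,.175),'m':(.499,.076),'r':(.478,-.028)}
for cam,W in (("top",Wt),("side",Ws)):
  for k,c in ctr.items():
    P=W.reshape(-1,3); P=P[~np.isnan(P[:,0])]
    P=P[(P[:,2]>.083)&(P[:,2]<.105)&(np.hypot(*(P[:,:2]-c).T)<.075)]
    out=[]
    for a in (-11,-12,-13):
        t=np.deg2rad(a);ex=np.array([np.cos(t),np.sin(t)]);ey=np.array([-ex[1],ex[0]])
        u=P[:,:2]@ex;v=P[:,:2]@ey
        m=u<(np.array(c)@ex+.03)
        lo,hi=np.percentile(v[m],[2,98]);f=np.percentile(u,1.0)
        out.append((a,round(hi-lo,4)))
        if a==-12:
            p=(f+.05)*ex+(lo+hi)/2*ey
            # slope top
            A=np.c_[u[m]-f-.05,np.ones(m.sum())];s=np.linalg.lstsq(A,P[m,2],rcond=None)[0]
    print(cam,k,np.round(p,4),out,'z',np.round(s,3),m.sum())
# rack bar line from points z .075-.09
P=Wt.reshape(-1,3);P=P[~np.isnan(P[:,0])]
for lo,hi,box in ((.2,.5,(.4,.9,-.5,.5)),):
    Q=P[(P[:,2]>lo)&(P[:,2]<hi)&(P[:,0]>.4)]
    for y in np.arange(-.5,.6,.05):
        q=Q[(Q[:,1]>=y)&(Q[:,1]<y+.05)]
        if len(q):print(round(y,2),len(q),'minx',np.round(q[:,0].min(),3),'z',np.round([q[:,2].min(),q[:,2].max()],2))
E
```

```text
1.7
top l [0.5211 0.1783] [(-11, np.float64(0.0425)), (-12, np.float64(0.0423)), (-13, np.float64(0.0423))] z [0.039 0.092] 328
top m [0.4988 0.0756] [(-11, np.float64(0.0427)), (-12, np.float64(0.0426)), (-13, np.float64(0.0423))] z [0.065 0.092] 328
top r [ 0.4773 -0.0268] [(-11, np.float64(0.042)), (-12, np.float64(0.0421)), (-13, np.float64(0.0422))] z [0.044 0.092] 330
side l [0.5208 0.1799] [(-11, np.float64(0.044)), (-12, np.float64(0.0435)), (-13, np.float64(0.0433))] z [0.043 0.091] 381
side m [0.4987 0.0776] [(-11, np.float64(0.0444)), (-12, np.float64(0.044)), (-13, np.float64(0.0435))] z [0.044 0.091] 312
side r [ 0.4768 -0.0247] [(-11, np.float64(0.0457)), (-12, np.float64(0.0455)), (-13, np.float64(0.0454))] z [0.044 0.091] 265
-0.5 214 minx 1.01 z [0.2  0.25]
-0.45 390 minx 0.946 z [0.23 0.32]
-0.4 652 minx 0.914 z [0.21 0.37]
-0.35 1836 minx 0.527 z [0.2  0.41]
-0.3 2653 minx 0.524 z [0.2  0.38]
-0.25 2241 minx 0.522 z [0.2  0.34]
-0.2 2375 minx 0.521 z [0.2  0.34]
-0.15 473 minx 0.669 z [0.2  0.33]
-0.1 929 minx 0.791 z [0.2  0.39]
-0.05 998 minx 0.774 z [0.2  0.39]
-0.0 1017 minx 0.76 z [0.2  0.39]
0.05 1016 minx 0.742 z [0.2  0.39]
0.1 1025 minx 0.728 z [0.2  0.39]
0.15 1020 minx 0.71 z [0.2  0.39]
0.2 1044 minx 0.694 z [0.2  0.39]
0.25 1038 minx 0.679 z [0.2 0.4]
0.3 1027 minx 0.662 z [0.2 0.4]
0.35 1053 minx 0.646 z [0.2  0.39]
0.4 834 minx 0.633 z [0.2  0.39]
0.45 240 minx 1.009 z [0.2  0.25]
0.5 239 minx 1.003 z [0.2  0.25]
0.55 253 minx 1.033 z [0.2  0.25]
```

```bash
cat >> h.py <<'E'
from scipy.spatial.transform import Rotation as Ro
YAW=np.deg2rad(-12.1)
EX=np.array([np.cos(YAW),np.sin(YAW),0]);EY=np.array([-np.sin(YAW),np.cos(YAW),0]);EZ=np.array([0,0,1.])
def q(tilt=0,flip=False):
    M=np.stack([EY,EX,-EZ],1) if not flip else np.stack([-EY,-EX,-EZ],1)
    return (Ro.from_rotvec(tilt*EY)*Ro.from_matrix(M)).as_quat()
def tcp(g,tilt=0,flip=False):  # tcp from grasp point
    return np.array(g)+.019*Ro.from_quat(q(tilt,flip)).as_matrix()[:,2]
G={'l':np.array([.521,.179,.066]),'m':np.array([.499,.0765,.066]),'r':np.array([.477,-.026,.066])}
E
python3 - <<'E'
from h import *
for f in (0,1):
    for p in ((.4,-.28,.25),(.42,0,.25),G['l'],G['m'],G['r']):
        print(f,np.round(inverse_kinematics(tcp(p),q(0,f)),2))
E
```

```text
0 [-0.75  0.19  1.73 -0.    1.22 -2.11]
0 [-0.16  0.08  1.86 -0.    1.2  -1.52]
0 [ 0.21  0.51  1.79 -0.    0.84 -1.15]
0 [ 0.02  0.46  1.89 -0.    0.79 -1.34]
0 [-0.2   0.43  1.95 -0.    0.76 -1.56]
1 [-0.75  0.19  1.73 -0.    1.22  1.03]
1 [-0.16  0.08  1.86 -0.    1.2   1.62]
1 [ 0.21  0.51  1.79 -0.    0.84  1.99]
1 [ 0.02  0.46  1.89 -0.    0.79  1.8 ]
1 [-0.2   0.43  1.95 -0.    0.76  1.58]
```

```bash
python3 - <<'E'
from h import *
move_ptp(tcp((.4,-.28,.25)),q())
move_ptp(tcp((.43,0,.25)),q())
move_ptp(tcp(G['l']+[0,0,.12]),q())
move_gripper(.070)
print(current_clock(),current_force(),current_torque())
print(servo_line(tcp(G['l']),rate=.12,contact_N=8), current_position(), current_force())
c=capture("side");cv2.imwrite("pics/s1.png",cv2.resize(c["image"][100:300,170:370],None,fx=3,fy=3,interpolation=2))
print(current_clock())
E
```

```text
5.8833 [-0.06818109  0.32338822  0.43961591] [ 0.05317241 -0.14058964 -0.01739842]
False [0.52158759 0.17915631 0.04758569] [-0.21373122 -0.19586536  0.12391252]
7.0833
```

View pics/s1.png

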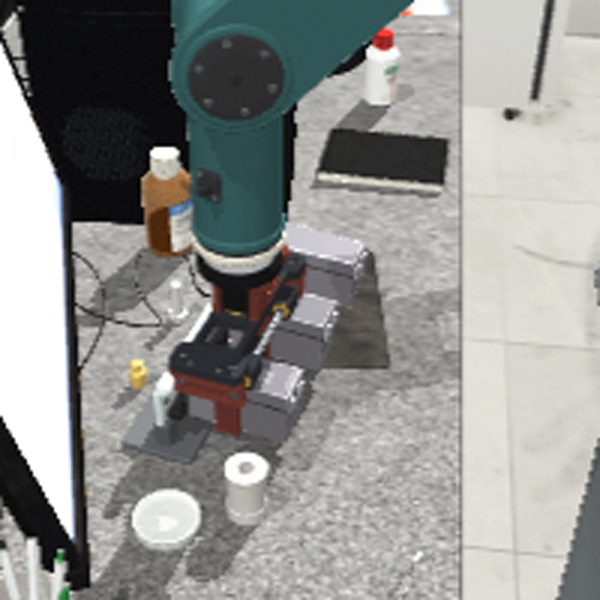

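```bash
cat >> h.py <<'E'
def st(tag): print(tag,round(current_clock(),2),'p',np.round(current_position(),4),'gap',round(current_finger_gap(),4),'F',np.round(current_force(),2),'Tx,Ty case', np.round([current_torque()@EX,current_torque()@EY],3))
def test(k):
    st('start'); move_gripper(0.0); st('closed')
    g=G[k]
    servo_line(tcp(g+[0,0,.04]),q(),rate=.08); st('up')
    h=g+[0,0,.10]-.03*EX
    servo_line(tcp(h),q(),rate=.2)
    for s in (1,-1,1,0):
        servo_line(tcp(h+.04*s*EX*(-1)),q(),rate=.3)
    st('shaken')
    for t in (.35,-.35,0):
        move_ptp(tcp(h,t),q(t)); sleep(.35); st('tilt%.2f'%t)
        sleep(.1); st(' again')
E
python3 - <<'E'
from h import *
test('l')
c=capture("side");cv2.imwrite("pics/s2.png",cv2.resize(c["image"][100:300,170:370],None,fx=3,fy=3,interpolation=2))
E
```

```text
start 7.08 p [0.5217 0.1792 0.0477] gap 0.0699 F [-0.41  0.25  0.5 ] Tx,Ty case [ 0.084 -0.12 ]
closed 7.61 p [0.5211 0.179  0.0472] gap 0.0442 F [-0.88  0.29  3.32] Tx,Ty case [-0.079 -0.155]
up 8.26 p [0.5207 0.1789 0.087 ] gap 0.0439 F [-0.23  0.23 -3.18] Tx,Ty case [ 0.084 -0.108]
shaken 10.14 p [0.4949 0.1851 0.1473] gap 0.0441 F [-0.3   0.06 -3.46] Tx,Ty case [ 0.038 -0.044]
tilt0.35 10.95 p [0.4845 0.187  0.1487] gap 0.0439 F [-0.41 -0.79 -3.09] Tx,Ty case [ 0.006 -0.351]
 again 11.05 p [0.4849 0.1869 0.1486] gap 0.0437 F [-0.05 -0.93 -2.4 ] Tx,Ty case [ 0.051 -0.454]
tilt-0.35 12.18 p [0.4988 0.1836 0.1479] gap 0.044 F [ 0.06 -0.25 -2.52] Tx,Ty case [0.068 0.181]
 again 12.28 p [0.4984 0.1837 0.1479] gap 0.0441 F [-0.78 -0.27 -2.76] Tx,Ty case [0.104 0.17 ]
tilt0.00 13.11 p [0.4905 0.1855 0.1469] gap 0.0437 F [ 0.49  0.63 -2.2 ] Tx,Ty case [ 0.072 -0.114]
 again 13.21 p [0.4911 0.1855 0.1471] gap 0.0441 F [-0.03  0.18 -2.77] Tx,Ty case [ 0.019 -0.083]
```

View pics/s2.png

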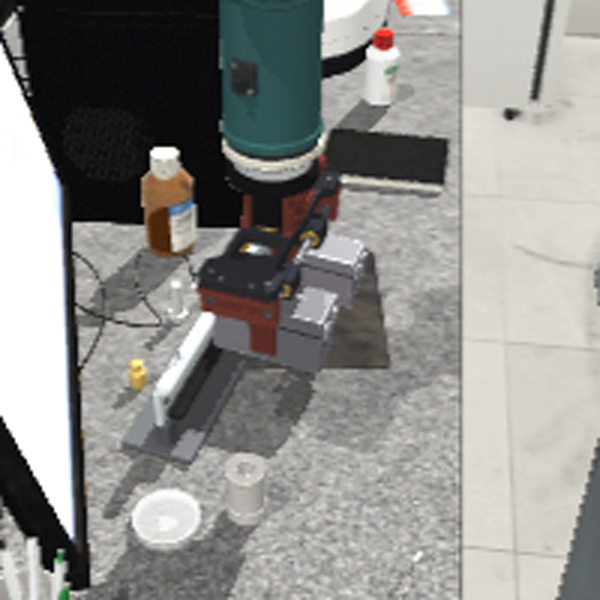

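```bash
cat >> h.py <<'E'
def avg(n=20,dt=.01):
    T=[];F=[]
    for i in range(n):
        T.append(current_torque());F.append(current_force());
        if dt: sleep(dt)
    T=np.array(T);F=np.array(F);ty=T@EY
    return np.round([ty.mean(),ty.std(),F[:,2].mean(),(F@EX).mean()],4)
E
python3 - <<'E'
from h import *
print(current_clock());print(avg(40,0),current_clock());print(avg(20,.01),current_clock())
E
```

```text
13.2583
[-0.0892  0.     -3.0601  0.9571] 13.2583
[-0.1229  0.0187 -2.7268 -0.0038] 13.425
```

```bash
cat >> h.py <<'E'
def tilts(h,seq=(.35,-.35,0)):
    for t in seq:
        move_ptp(tcp(h,t),q(t)); sleep(.25); print('tilt',t,avg(25,.012),round(current_clock(),2))
def shake(k):
    st('start'); move_gripper(0.0); st('closed')
    g=G[k]
    servo_line(tcp(g+[0,0,.04]),q(),rate=.1); st('up')
    h=g+[0,0,.10]-.03*EX
    servo_line(tcp(h),q(),rate=.2)
    for s in (1,-1,1,0):
        servo_line(tcp(h-.04*s*EX),q(),rate=.3)
    st('shaken')
    tilts(h); return h
E
python3 - <<'E'
from h import *
tilts(G['l']+[0,0,.10]-.03*EX)
st('')
c=capture("side");cv2.imwrite("pics/s3.png",cv2.resize(c["image"][150:280,220:370],None,fx=4,fy=4,interpolation=2))
W=cloud(c);np.save("w3.npy",W)
c=capture("top");cv2.imwrite("pics/t3.png",cv2.resize(c["image"][130:260,140:340],None,fx=4,fy=4,interpolation=2))
print(current_clock())
E
```

```text
tilt 0.35 [-0.4304  0.0266 -2.5585 -0.0989] 14.34
tilt -0.35 [ 0.1765  0.0265 -2.7042  0.1319] 15.58
tilt 0 [-0.1205  0.0218 -2.4319 -0.0614] 16.52
 16.52 p [0.4912 0.1855 0.1471] gap 0.0443 F [-0.3   0.12 -3.29] Tx,Ty case [ 0.088 -0.131]
16.6167
```

View pics/s3.png

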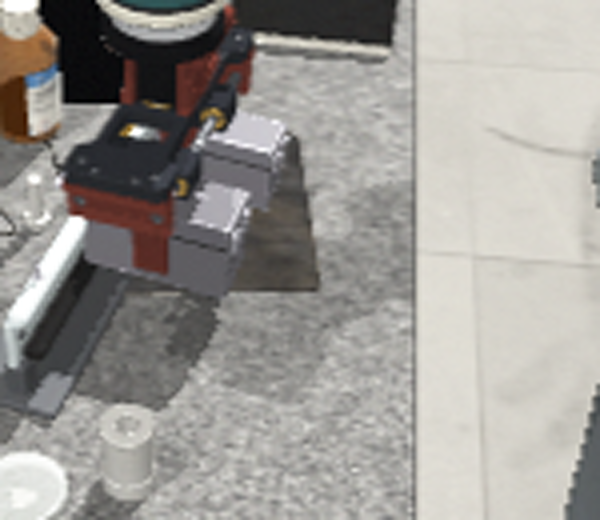

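View pics/t3.png

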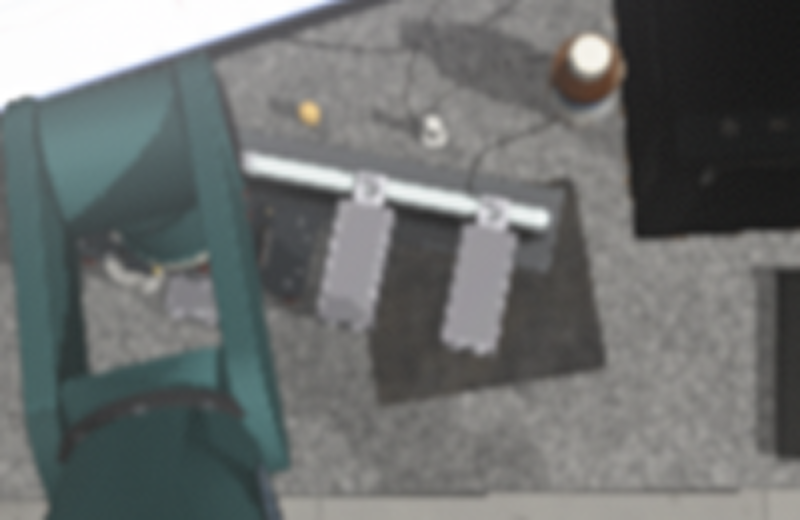

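```bash
python3 - <<'E'
from h import *
def chk(f,g):
    P=np.load(f).reshape(-1,3);P=P[~np.isnan(P[:,0])]
    d=P-g;u=d@EX;v=d@EY;z=d[:,2]
    m=(u<-.012)&(u>-.07)&(abs(v)<.03)&(z>.01)&(z<.04)
    print(m.sum(),'front u',np.percentile(u[m],[0,1,3]),'v',np.percentile(v[m],[2,98]))
    A=np.c_[u[m],v[m],np.ones(m.sum())]
    A=A[abs(v[m])<.018];zz=z[m][abs(v[m])<.018]
    print('plane',np.linalg.lstsq(A,zz,rcond=None)[0])
h=G['l']+[0,0,.10]-.03*EX
chk("w3.npy",h)
chk("sideW.npy",G['l'])
chk("sideW.npy",G['m'])
E
```

```text
236 front u [-0.05295588 -0.05282384 -0.05158646] v [-0.01987422  0.02353459]
plane [ 0.16823438 -0.045412    0.02911753]
222 front u [-0.05221082 -0.05164511 -0.05108015] v [-0.02017892  0.02311465]
plane [0.16603824 0.00065054 0.02905802]
190 front u [-0.05311946 -0.05276938 -0.0512304 ] v [-0.0191962   0.02344314]
plane [ 0.15383447 -0.03676565  0.02840587]
```

```bash
cat >> h.py <<'E'
def hang(k,nxt=None):
    g=G[k]+.001*EX
    servo_line(tcp(g+[0,0,.045]),q(),rate=.15); sleep(.15)
    r=servo_line(tcp(g+[0,0,.0005]),q(),rate=.07,contact_N=9); st('lowered %s'%r)
    return r
def release(k):
    move_gripper(.070); st('open')
    servo_line(current_position()+[0,0,.09],rate=.2)
E
python3 - <<'E'
from h import *
hang('l')
E
```

```text
lowered True 17.86 p [0.5208 0.1789 0.0552] gap 0.0437 F [ 3.06  1.93 -5.6 ] Tx,Ty case [0.323 0.114]
```

```bash
python3 - <<'E'
from h import *
sleep(.1)
print(avg(10)); st('')
c=capture("side");cv2.imwrite("pics/s4.png",cv2.resize(c["image"][180:280,200:320],None,fx=6,fy=6,interpolation=2))
E
```

```text
[-0.0875  0.0541 -6.3598  2.6573]
 18.04 p [0.5209 0.1787 0.0558] gap 0.0442 F [ 2.59  1.19 -4.76] Tx,Ty case [ 0.117 -0.21 ]
```

View pics/s4.png

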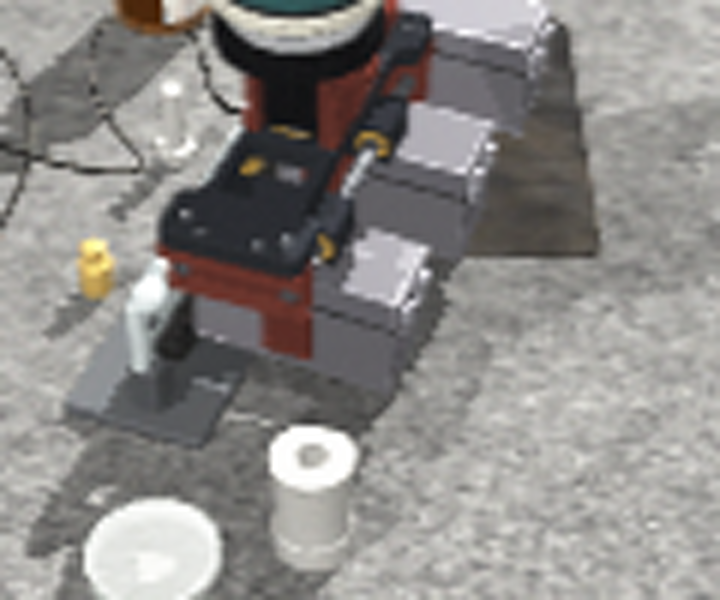

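```bash
python3 - <<'E'
from h import *
p=np.array(current_position())
servo_line(p+.002*EX+.0005*EY,rate=.05); sleep(.1);print(avg(8)); st('shift')
r=servo_line(tcp(G['l']+.003*EX+.0005*EY+[0,0,.0005]),q(),rate=.05,contact_N=9);sleep(.1);print(r,avg(8)); st('low')
E
```

```text
[ 0.6687  0.0381  2.7989 -5.895 ]
shift 18.51 p [0.5213 0.1785 0.056 ] gap 0.044 F [-5.72  1.11  2.76] Tx,Ty case [-0.013  0.718]
True [0.062  0.0449 3.5515 2.5572]
low 18.88 p [0.5225 0.1784 0.0519] gap 0.0439 F [ 2.56 -1.6   3.61] Tx,Ty case [-0.082 -0.007]
```

```bash
python3 - <<'E'
from h import *
c=capture("side");cv2.imwrite("pics/s5.png",cv2.resize(c["image"][190:270,200:290],None,fx=8,fy=7,interpolation=2))
np.save("w5.npy",cloud(c))
def chk(f,g):
    P=np.load(f).reshape(-1,3);P=P[~np.isnan(P[:,0])]
    d=P-g;u=d@EX;v=d@EY;z=d[:,2]
    m=(u<-.012)&(u>-.07)&(abs(v)<.03)&(z>.01)&(z<.04)
    print(m.sum(),'front u',np.percentile(u[m],[0,1,3]),'v',np.percentile(v[m],[2,98]))
    A=np.c_[u[m],v[m],np.ones(m.sum())]
    A=A[abs(v[m])<.018];zz=z[m][abs(v[m])<.018]
    print('plane',np.linalg.lstsq(A,zz,rcond=None)[0])
p=np.array(current_position());print(p,np.array(current_orientation()),q())
chk("w5.npy",p+[0,0,.019]); chk("sideW.npy",G['l'])
E
```

```text
[0.52255017 0.17842557 0.05184974] [ 7.77686938e-01  6.28650656e-01 -1.10216897e-03 -4.05750217e-04] [0.77769485 0.62864196 0.         0.        ]
230 front u [-0.05572653 -0.0547827  -0.05378259] v [-0.01958529  0.0233952 ]
plane [ 0.18474789 -0.03332096  0.0315709 ]
222 front u [-0.05221082 -0.05164511 -0.05108015] v [-0.02017892  0.02311465]
plane [0.16603824 0.00065054 0.02905802]
```

View pics/s5.png

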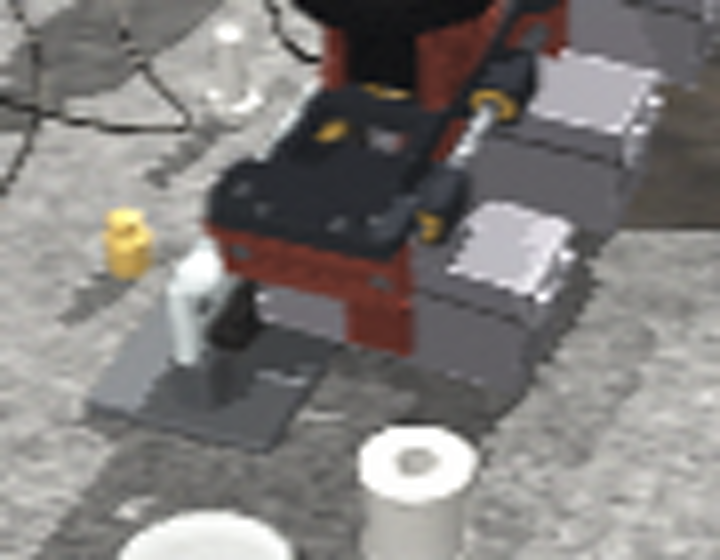

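```bash
cat >> h.py <<'E'
def rd(tag,n=8):
    sleep(.08);T=[];F=[]
    for i in range(n): T.append(current_torque());F.append(current_force());sleep(.009)
    F=np.mean(F,0);T=np.mean(T,0)
    print(tag,round(current_clock(),2),'p',np.round(current_position(),4),'F(case)',np.round([F@EX,F@EY,F[2]],2),'T',np.round([T@EX,T@EY],3),round(current_finger_gap(),4))
E
python3 - <<'E'
from h import *
p=np.array(current_position())
servo_line(p+[0,0,.006],q(),rate=.06);rd('up6')
servo_line(p+[0,0,.012],q(),rate=.06);rd('up12')
E
```

```text
up6 19.35 p [0.5229 0.1785 0.0578] F(case) [ 2.11  0.1  -1.  ] T [ 0.059 -0.56 ] 0.0436
up12 19.75 p [0.5219 0.1784 0.0636] F(case) [ 0.11 -0.01 -2.61] T [ 0.061 -0.145] 0.0439
```

```bash
python3 - <<'E'
from h import *
g=G['l']+.0045*EX
servo_line(tcp(g+[0,0,.016]),q(),rate=.06);rd('x')
for z in (.011,.007,.003):
    r=servo_line(tcp(g+[0,0,z]),q(),rate=.05,contact_N=7);rd('z%.3f %s'%(z,r),5)
    if r: break
E
```

```text
x 20.15 p [0.5253 0.178  0.0629] F(case) [ 0.05  0.09 -2.63] T [ 0.074 -0.149] 0.0441
z0.011 False 20.52 p [0.5253 0.178  0.0579] F(case) [ 0.01  0.08 -2.58] T [ 0.087 -0.123] 0.0441
z0.007 False 20.9 p [0.5256 0.1781 0.054 ] F(case) [ 0.1   0.55 -1.54] T [ 0.141 -0.249] 0.0442
z0.003 False 21.27 p [0.5248 0.1783 0.0506] F(case) [-3.15  0.1   7.2 ] T [0.087 0.339] 0.0437
```

```bash
python3 - <<'E'
from h import *
release('l')
rd('clear',4)
c=capture("side");np.save("w6.npy",cloud(c));cv2.imwrite("pics/s6.png",cv2.resize(c["image"][180:280,200:320],None,fx=6,fy=6,interpolation=2))
E
```

```text
open 21.88 p [0.5254 0.178  0.0499] gap 0.0699 F [ 0.81 -0.04  0.64] Tx,Ty case [ 0.088 -0.214]
clear 22.6 p [0.5241 0.1778 0.1383] F(case) [-0.33 -0.19 -0.16] T [ 0.073 -0.119] 0.0703
```

View pics/s6.png

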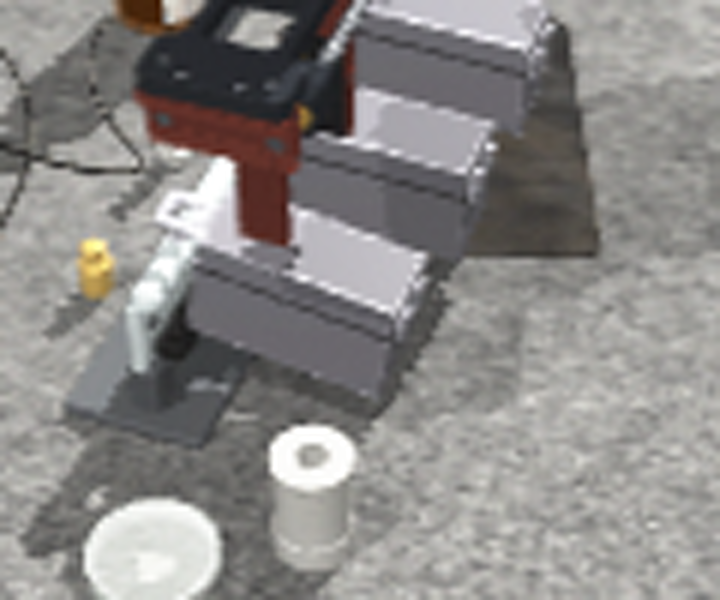

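```bash
cat > cmp.py <<'E'
from h import *
def prof(f,g):
    P=np.load(f).reshape(-1,3);P=P[~np.isnan(P[:,0])]
    d=P-[g[0],g[1],0];u=d@EX;v=d@EY;z=d[:,2]
    o=[]
    for a in np.arange(-.055,.09,.01):
        m=(u>=a)&(u<a+.01)&(abs(v)<.017)&(z>.05)&(z<.12)
        o.append((round(float(a+.005),3),int(m.sum()),round(float(np.percentile(z[m],85)),4) if m.sum()>2 else None))
    m=(abs(v)<.03)&(u<-.03)&(u>-.07)&(z>.08)&(z<.11)
    print(f,'front',np.round(np.percentile(u[m],[1,3]),4),'v',np.round(np.percentile(v[m],[2,98]),4)); print([(a,z) for a,n,z in o])
E
python3 - <<'E'
from cmp import *
for k in 'lm':
    prof("sideW.npy",G[k]);prof("w6.npy",G[k])
E
python3 - <<'E'
import cv2
a=cv2.imread("pics/side0.png");cv2.imwrite("pics/s0z.png",cv2.resize(a[180:280,200:320],None,fx=6,fy=6,interpolation=2))
E
```

```text
sideW.npy front [-0.0514 -0.051 ] v [-0.0202  0.0225]
[(-0.05, 0.0899), (-0.04, 0.091), (-0.03, 0.0922), (-0.02, 0.0918), (-0.01, 0.0933), (0.0, 0.0931), (0.01, 0.0935), (0.02, 0.0937), (0.03, 0.0937), (0.04, 0.0951), (0.05, 0.0945), (0.06, 0.0883), (0.07, 0.0908), (0.08, None), (0.09, None)]
w6.npy front [-0.0518 -0.0508] v [-0.0196  0.023 ]
[(-0.05, 0.0926), (-0.04, 0.0946), (-0.03, 0.0964), (-0.02, 0.0983), (-0.01, 0.0994), (0.0, 0.1014), (0.01, 0.1025), (0.02, 0.103), (0.03, 0.1059), (0.04, 0.1081), (0.05, 0.1069), (0.06, 0.1044), (0.07, 0.1049), (0.08, None), (0.09, None)]
sideW.npy front [-0.0528 -0.0515] v [-0.0188  0.0228]
[(-0.05, 0.0907), (-0.04, 0.0912), (-0.03, 0.092), (-0.02, 0.0925), (-0.01, 0.0927), (0.0, 0.0934), (0.01, 0.0933), (0.02, 0.094), (0.03, 0.0944), (0.04, 0.096), (0.05, 0.0948), (0.06, 0.0899), (0.07, 0.0913), (0.08, None), (0.09, None)]
w6.npy front [-0.0517 -0.0515] v [-0.0202  0.0232]
[(-0.05, 0.0901), (-0.04, 0.0913), (-0.03, 0.0917), (-0.02, 0.0919), (-0.01, 0.0923), (0.0, 0.0936), (0.01, 0.0931), (0.02, 0.0932), (0.03, None), (0.04, None), (0.05, None), (0.06, None), (0.07, None), (0.08, None), (0.09, None)]
```

View pics/s0z.png

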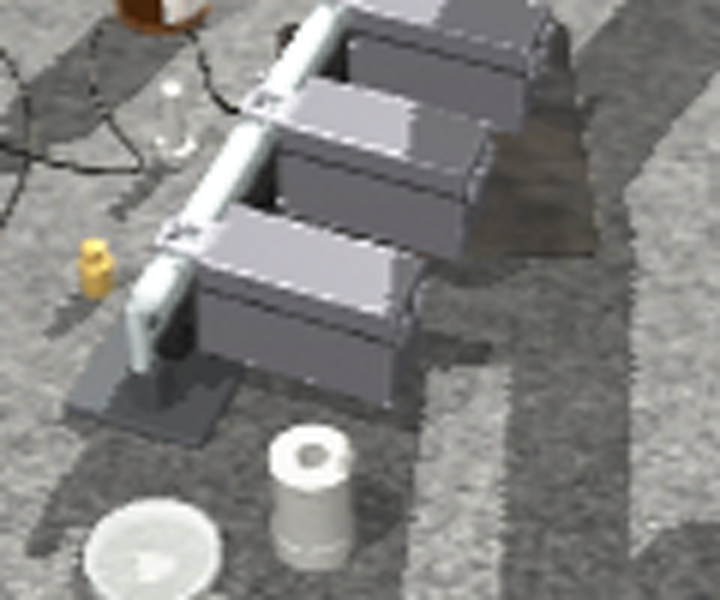

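```bash
python3 - <<'E'
from h import *
t=-.125
g=G['l'].copy(); g[2]=0; g=g+.0015*EX+[0,0,.0745]
move_ptp(tcp(g+[0,0,.05],t),q(t))
r=servo_line(tcp(g,t),q(t),rate=.12,contact_N=8);rd('at %s'%r,4)
move_gripper(0);rd('cl',4)
servo_line(tcp(g+[0,0,.03],t),q(t),rate=.1);rd('up',4)
g2=G['l']+[0,0,.0385]+.0015*EX
servo_line(tcp(g2,.0),q(.0),rate=.05);rd('level',6)
c=capture("side");np.save("w7.npy",cloud(c));cv2.imwrite("pics/s7.png",cv2.resize(c["image"][180:280,200:320],None,fx=6,fy=6,interpolation=2))
E
python3 - <<'E'
from cmp import *
prof("sideW.npy",G['l']);prof("w7.npy",G['l'])
E
```

```text
at False 23.67 p [0.526  0.1784 0.0567] F(case) [0.16 0.06 0.17] T [ 0.045 -0.065] 0.0698
cl 24.31 p [0.5249 0.1782 0.0559] F(case) [-0.94 -0.48  3.07] T [-0.006 -0.177] 0.0438
up 24.88 p [0.524  0.178  0.0848] F(case) [-0.35  0.33 -2.72] T [ 0.051 -0.02 ] 0.0437
level 25.28 p [0.5214 0.1784 0.0848] F(case) [-0.24 -0.11 -2.7 ] T [ 0.072 -0.118] 0.0436
sideW.npy front [-0.0514 -0.051 ] v [-0.0202  0.0225]
[(-0.05, 0.0899), (-0.04, 0.091), (-0.03, 0.0922), (-0.02, 0.0918), (-0.01, 0.0933), (0.0, 0.0931), (0.01, 0.0935), (0.02, 0.0937), (0.03, 0.0937), (0.04, 0.0951), (0.05, 0.0945), (0.06, 0.0883), (0.07, 0.0908), (0.08, None), (0.09, None)]
w7.npy front [-0.0515 -0.0509] v [-0.0157  0.0234]
[(-0.05, 0.1134), (-0.04, None), (-0.03, None), (-0.02, None), (-0.01, None), (0.0, None), (0.01, None), (0.02, None), (0.03, None), (0.04, None), (0.05, None), (0.06, 0.084), (0.07, 0.0848), (0.08, None), (0.09, None)]
```

View pics/s7.png

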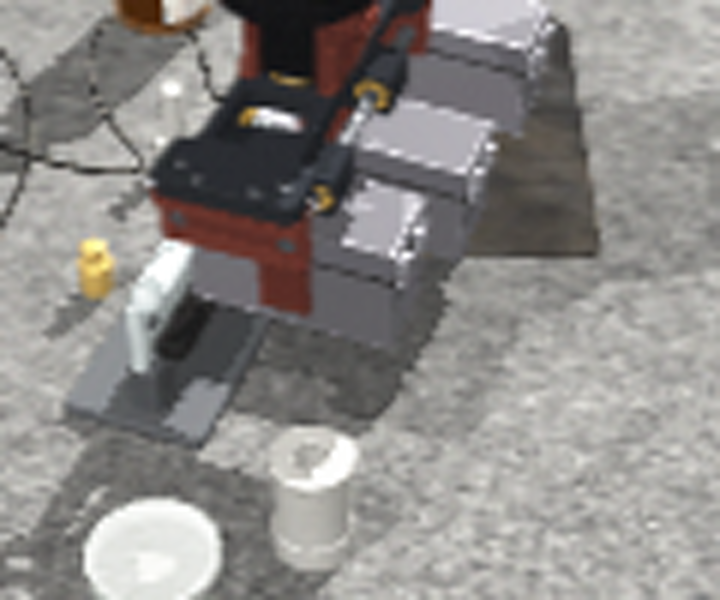

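```bash
cat >> cmp.py <<'E'
def prof2(f,g,dz):
    W=np.load(f)-[0,0,dz];np.save("/tmp/x.npy",W);prof("/tmp/x.npy",g)
    P=W.reshape(-1,3);P=P[~np.isnan(P[:,0])];d=P-[g[0],g[1],0];u=d@EX;v=d@EY;z=d[:,2]
    m=(abs(v)<.015)&(u>-.049)&(u<-.018)&(z>.08)&(z<.105)
    print('slope,z@0',np.round(np.polyfit(u[m],z[m],1),3),m.sum())
    m=(abs(v)<.03)&(u<-.02)&(u>-.07)&(z>.045)&(z<.075)   # side face
    if m.sum()>10: print('side-front u',np.round(np.percentile(u[m],[1,3]),4),'v',np.round(np.median(v[m]),4))
E
python3 - <<'E'
from cmp import *
prof2("w7.npy",G['l'],.025);prof2("sideW.npy",G['l'],0);prof2("w3.npy",G['l']-.03*EX,.1);prof2("w6.npy",G['l'],.0035)
E
```

```text
/tmp/x.npy front [-0.0519 -0.0513] v [-0.0212  0.0231]
[(-0.05, 0.1023), (-0.04, 0.1036), (-0.03, 0.1041), (-0.02, 0.1042), (-0.01, 0.1047), (0.0, None), (0.01, None), (0.02, None), (0.03, None), (0.04, None), (0.05, None), (0.06, 0.0592), (0.07, 0.0604), (0.08, None), (0.09, None)]
slope,z@0 [0.075 0.105] 83
side-front u [-0.0487 -0.0486] v 0.0205
/tmp/x.npy front [-0.0514 -0.051 ] v [-0.0202  0.0225]
[(-0.05, 0.0899), (-0.04, 0.091), (-0.03, 0.0922), (-0.02, 0.0918), (-0.01, 0.0933), (0.0, 0.0931), (0.01, 0.0935), (0.02, 0.0937), (0.03, 0.0937), (0.04, 0.0951), (0.05, 0.0945), (0.06, 0.0883), (0.07, 0.0908), (0.08, None), (0.09, None)]
slope,z@0 [0.069 0.093] 89
side-front u [-0.0525 -0.0518] v 0.0211
/tmp/x.npy front [-0.0523 -0.0517] v [-0.0192  0.0226]
[(-0.05, 0.0891), (-0.04, 0.0906), (-0.03, 0.0915), (-0.02, 0.0918), (-0.01, 0.092), (0.0, None), (0.01, None), (0.02, None), (0.03, None), (0.04, None), (0.05, None), (0.06, None), (0.07, 0.0892), (0.08, None), (0.09, None)]
slope,z@0 [0.062 0.092] 95
side-front u [-0.0529 -0.0527] v 0.0214
/tmp/x.npy front [-0.0517 -0.0505] v [-0.0196  0.023 ]
[(-0.05, 0.0891), (-0.04, 0.0911), (-0.03, 0.0929), (-0.02, 0.0948), (-0.01, 0.0959), (0.0, 0.0979), (0.01, 0.099), (0.02, 0.0995), (0.03, 0.1024), (0.04, 0.1046), (0.05, 0.1034), (0.06, 0.1009), (0.07, 0.1017), (0.08, None), (0.09, None)]
slope,z@0 [0.161 0.096] 93
side-front u [-0.0502 -0.0498] v 0.0216
```

```bash
cat >> h.py <<'E'
def lower(g,steps,cn=5):
    for dz in steps:
        r=servo_line(tcp(g+[0,0,dz]),q(),rate=.08,contact_N=cn);rd('dz%.3f %s'%(dz,r),5)
        if r: return True
E
python3 - <<'E'
from h import *
g2=G['l']+[0,0,.0385]+.004*EX
servo_line(tcp(g2),q(),rate=.05)
lower(g2,(-.022,-.030,-.0365))
E
```

```text
dz-0.022 False 26.13 p [0.525  0.1782 0.0636] F(case) [ 0.3  -0.08 -2.37] T [ 0.064 -0.138] 0.0441
dz-0.030 False 26.51 p [0.5249 0.1783 0.0557] F(case) [-2.1   0.66 -0.22] T [0.191 0.081] 0.0438
dz-0.036 False 26.88 p [0.5252 0.1783 0.0504] F(case) [-4.16 -0.72 12.33] T [-0.083  0.564] 0.0441
```

```bash
python3 - <<'E'
from cmp import *
c=capture("side");np.save("w8.npy",cloud(c));cv2.imwrite("pics/s8.png",cv2.resize(c["image"][190:270,200:300],None,fx=7,fy=7,interpolation=2))
prof2("w8.npy",G['l'],.0)
rd('')
E
```

```text
/tmp/x.npy front [-0.0519 -0.0511] v [-0.0206  0.0231]
[(-0.05, 0.0913), (-0.04, 0.093), (-0.03, 0.0953), (-0.02, 0.0971), (-0.01, 0.0978), (0.0, None), (0.01, None), (0.02, None), (0.03, None), (0.04, None), (0.05, None), (0.06, None), (0.07, 0.1057), (0.08, None), (0.09, None)]
slope,z@0 [0.209 0.1  ] 88
side-front u [-0.0506 -0.0484] v 0.0218
 27.08 p [0.5253 0.1783 0.0504] F(case) [-4.13 -0.83 11.94] T [-0.078  0.575] 0.0441
```

View pics/s8.png

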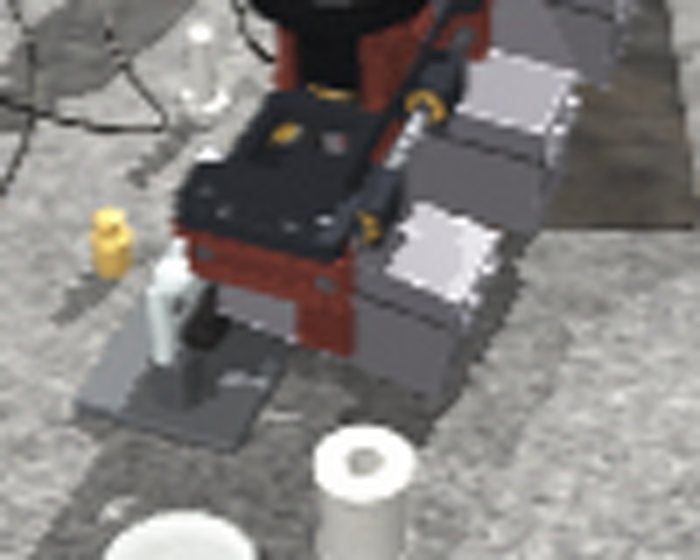

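```bash
python3 - <<'E'
import cv2,numpy as np
a=cv2.imread("pics/s6.png");a=cv2.resize(a[150:300,80:240],None,fx=2.4,fy=3.2,interpolation=cv2.INTER_NEAREST)
b=cv2.imread("pics/s0z.png");b=cv2.resize(b[170:320,80:240],None,fx=2.4,fy=3.2,interpolation=cv2.INTER_NEAREST)
cv2.imwrite("pics/z6.png",np.hstack([a,b]))
W=np.load("w6.npy");W0=np.load("sideW.npy")
import sys
sys.argv=['']
from h import *
for n,w in(("6",W),("0",W0)):
    d=w-G['l']*[1,1,0];u=d@EX;v=d@EY;z=d[...,2]
    m=(u>.04)&(u<.1)&(abs(v)<.03)&(z>.075)
    i=np.argwhere(m);
    print(n,[(int(r),int(c),round(float(u[r,c])*1000),round(float(v[r,c])*1000),round(float(z[r,c])*1000)) for r,c in i if abs(v[r,c])<.012])
E
```

```text
6 [(53, 229, 41, -11, 552), (55, 228, 41, -5, 549), (56, 227, 44, -7, 547), (57, 226, 47, -10, 543), (57, 227, 42, -3, 546), (58, 226, 46, -6, 543), (59, 225, 50, -9, 539), (59, 226, 42, 3, 544), (60, 225, 46, -1, 540), (61, 225, 44, 4, 540), (62, 224, 51, -6, 534), (62, 225, 42, 9, 540), (63, 224, 48, 0, 534), (64, 224, 45, 6, 534), (65, 224, 43, 11, 534), (140, 230, 42, 9, 356), (153, 232, 42, 4, 317), (212, 228, 71, -4, 108), (212, 229, 70, -9, 104), (212, 230, 68, -10, 104), (212, 231, 65, -11, 104), (213, 227, 74, -3, 105), (213, 228, 71, -3, 105), (213, 229, 70, -7, 102), (213, 230, 65, -3, 107), (213, 231, 63, -7, 104), (213, 232, 60, -6, 106), (213, 233, 57, -8, 105), (213, 237, 45, -8, 108), (214, 227, 72, 1, 104), (214, 228, 70, -1, 103), (214, 229, 68, -2, 103), (214, 231, 63, -5, 102), (214, 232, 60, -6, 102), (214, 233, 57, -6, 103), (214, 234, 55, -8, 102), (214, 235, 52, -10, 101), (214, 236, 47, -6, 106), (214, 237, 44, -5, 108), (214, 238, 42, -8, 105), (215, 226, 73, 7, 106), (215, 227, 68, 10, 109), (215, 229, 66, 1, 102), (215, 233, 55, -3, 103), (215, 234, 52, -2
[... 2264 characters left out ...]
19, 236, 46, -1, 91), (219, 237, 43, -1, 92), (220, 226, 73, 9, 88), (220, 227, 70, 8, 88), (220, 228, 67, 9, 90), (220, 229, 65, 6, 87), (220, 230, 62, 5, 88), (220, 231, 63, -2, 82), (220, 232, 57, 4, 88), (220, 233, 54, 3, 89), (220, 234, 49, 7, 94), (220, 235, 45, 7, 95), (220, 236, 44, 4, 93), (220, 237, 40, 5, 95), (221, 226, 72, 11, 86), (221, 228, 66, 10, 87), (221, 230, 60, 10, 89), (221, 231, 59, 6, 86), (221, 232, 55, 7, 88), (221, 233, 52, 7, 89), (221, 234, 47, 11, 94), (221, 235, 44, 10, 94), (221, 236, 41, 10, 95), (222, 228, 66, 11, 85), (222, 229, 63, 10, 84), (222, 230, 60, 11, 86), (222, 231, 57, 9, 85), (223, 230, 61, 8, 79), (223, 231, 60, 5, 76), (224, 230, 61, 10, 77)]
```

View pics/z6.png

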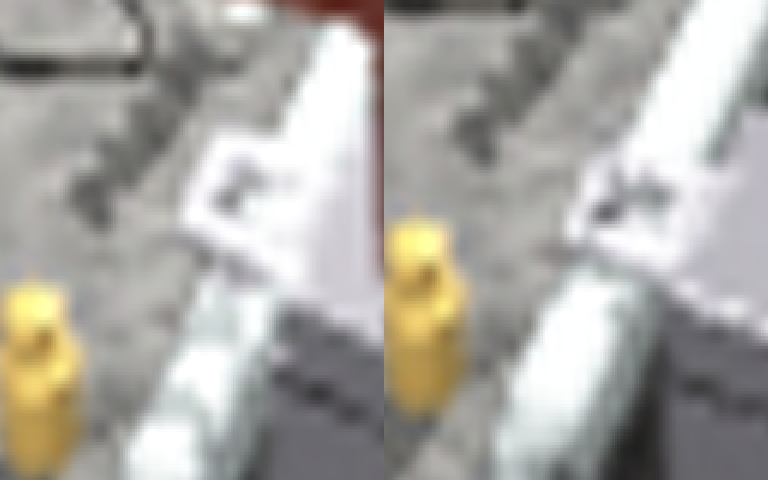

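```bash
python3 - <<'E'
from cmp import *
t=.14
p=np.array(current_position())
servo_line(p+[0,0,.020],q(),rate=.1);rd('up',3)
g=G['l']+[0,0,.026]+.0015*EX
servo_line(tcp(g,t),q(t),rate=.06);rd('lev',5)
c=capture("side");np.save("w9.npy",cloud(c));cv2.imwrite("pics/s9.png",cv2.resize(c["image"][180:280,200:320],None,fx=6,fy=6,interpolation=2))
prof2("w9.npy",G['l'],.025)
E
```

```text
up 27.56 p [0.5249 0.1782 0.0699] F(case) [ 0.23 -0.27 -2.9 ] T [ 0.049 -0.125] 0.044
lev 27.98 p [0.519  0.179  0.0725] F(case) [-0.32 -0.03 -2.73] T [ 0.06  -0.244] 0.0439
/tmp/x.npy front [-0.0534 -0.053 ] v [-0.0201  0.0223]
[(-0.05, 0.0951), (-0.04, 0.0966), (-0.03, 0.0966), (-0.02, 0.097), (-0.01, 0.0966), (0.0, 0.0983), (0.01, None), (0.02, None), (0.03, None), (0.04, None), (0.05, None), (0.06, None), (0.07, None), (0.08, None), (0.09, None)]
slope,z@0 [0.011 0.096] 85
side-front u [-0.0526 -0.0511] v 0.0208
```

View pics/s9.png

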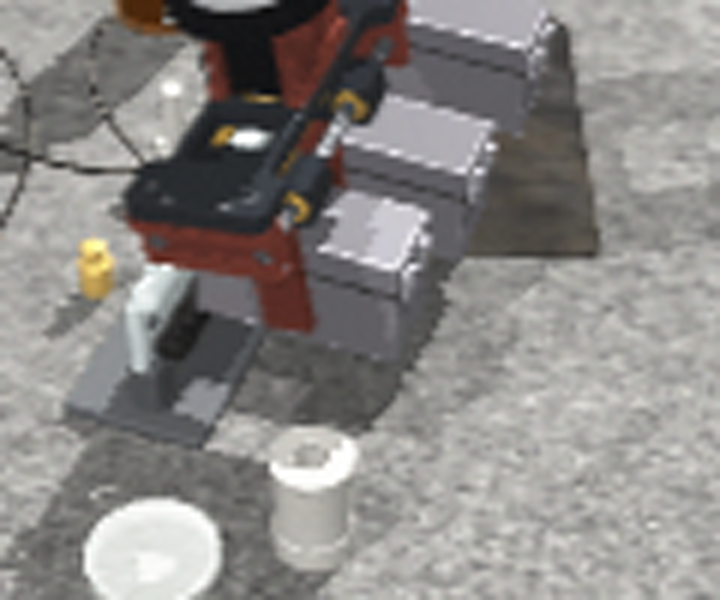

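```bash
cat > fit.py <<'E'
from h import *
from scipy.optimize import minimize
import pickle
CAM=None
def cam():
    global CAM
    try: CAM=pickle.load(open("cam.pkl","rb"))
    except Exception:
        c=capture("side");CAM=(c["intrinsics"],c["R"],c["t"]);pickle.dump(CAM,open("cam.pkl","wb"))
    return CAM
def fit(f,g,p0=(0,0,0,-.03),umax=-.014,umin=-.075,verbose=True):
    """pose of case centre rel to (g.xy, .0625): du,dv,dz,pitch(+ = rear down)"""
    K,R,t=cam();W=np.load(f);C=-R.T@t
    c0=np.array([g[0],g[1],.0625])
    B=np.stack([EX,EY,EZ],1)
    L=(W-c0)@B; Cl=(C-c0)@B
    v_,u_=np.mgrid[:384,:512];D=np.stack([(u_-K[0,2])/K[0,0],(v_-K[1,2])/K[1,1],np.ones_like(u_,float)],-1)@R@B
    p0=np.array(p0)
    n=np.nan_to_num(L-p0[:3],nan=9.)
    roi=(n[...,0]>umin)&(n[...,0]<umax)&(abs(n[...,1])<.05)&(abs(n[...,2])<.07)
    # subsample rays: use pixel center; ROI dilated
    roi=cv2.dilate(roi.astype(np.uint8),np.ones((3,3)))>0
    Dr=D[roi];Lr=np.nan_to_num(L[roi],nan=9.)
    def cost(p):
        cs,sn=np.cos(p[3]),np.sin(p[3])
        # rotation about y by +pitch: x->(c,0,-s)
        Rm=np.array([[cs,0,sn],[0,1,0],[-sn,0,cs]])
        o=(Cl-p[:3])@Rm; d=Dr@Rm; m=(Lr-p[:3])@Rm
        h=np.array([.05,.022,.03])
        with np.errstate(all='ignore'):
            t1=(-h-o)/d;t2=(h-o)/d
        tn=np.minimum(t1,t2).max(1);tf=np.maximum(t1,t2).min(1)
        hit=tn<tf
        pt=o+d*tn[:,None]
        vis=(o+d*tn[:,None])[:,0]<umax+.0
        zm=((m-o)*d).sum(1)/(d*d).sum(1)  # depth measured
        e=np.minimum(abs(zm-tn),.012)
        inb=(abs(m)<h+np.array([.012,.012,.012])).all(1)
        c=np.where(hit,np.where(pt[:,0]<umax,e,0),np.where(inb&(m[:,0]<umax),.006,0))
        return c.sum()
    best=None
    for k in range(3):
        s=p0 if best is None else best.x
        sim=np.vstack([s]+[s+np.eye(4)[i]*[.003,.003,.003,.06][i]*(1 if k%2 else -1) for i in range(4)])
        best=minimize(cost,s,method='Nelder-Mead',options=dict(initial_simplex=sim,xatol=1e-5,fatol=1e-5,maxiter=600))
    p=best.x
    eye=p[0]+.068*np.cos(p[3])+.020*np.sin(p[3])-.068
    eyez=p[2]-.068*np.sin(p[3])
    if verbose: print(f,'du dv dz mm',np.round(p[:3]*1000,2),'pitch',round(p[3],3),'eye du,dz',round(eye*1000,2),round(eyez*1000,2),'cost',round(best.fun,3),roi.sum())
    return p
E
python3 - <<'E'
from fit import *
for k in 'lmr': fit("sideW.npy",G[k])
fit("sideW.npy",G['l'],umax=.04)
fit("w6.npy",G['m']);
fit("w3.npy",G['l']-.03*EX,(0,0,.1,-.03))
fit("w6.npy",G['l'],(0,0,.008,-.14))
fit("w7.npy",G['l'],(0,0,.037,-.04))
fit("w8.npy",G['l'],(0.003,0,.007,-.16))
fit("w9.npy",G['l'],(0.,0,.028,.02))
E
```

```text
sideW.npy du dv dz mm [ 0.68 -0.44 -0.21] pitch -0.059 eye du,dz -0.63 3.83 cost 0.662 942
sideW.npy du dv dz mm [ 0.67 -0.51 -0.39] pitch -0.056 eye du,dz -0.57 3.45 cost 0.704 781
sideW.npy du dv dz mm [ 0.41 -0.65  0.25] pitch -0.066 eye du,dz -1.06 4.76 cost 0.678 662
sideW.npy du dv dz mm [ 0.65 -0.56 -0.57] pitch -0.051 eye du,dz -0.46 2.9 cost 1.358 1705
w6.npy du dv dz mm [ 0.81 -0.56 -0.48] pitch -0.051 eye du,dz -0.31 3.01 cost 0.614 798
w3.npy du dv dz mm [ 7.000e-02 -3.000e-01  9.936e+01] pitch -0.057 eye du,dz -1.18 103.24 cost 0.777 556
w6.npy du dv dz mm [ 3.31 -0.08  7.48] pitch -0.16 eye du,dz -0.73 18.28 cost 0.701 894
w7.npy du dv dz mm [ 1.24 -0.88 36.96] pitch -0.045 eye du,dz 0.27 40.04 cost 0.723 512
w8.npy du dv dz mm [ 3.38 -0.13  6.5 ] pitch -0.178 eye du,dz -1.23 18.53 cost 0.688 970
w9.npy du dv dz mm [-0.47 -0.7  28.81] pitch -0.034 eye du,dz -1.2 31.14 cost 0.766 538
```

```bash
python3 - <<'E'
from fit import *
t=.14
g=G['l']+[0,0,.026]+.0032*EX
servo_line(tcp(g,t),q(t),rate=.05)
for dz in (-.010,-.016,-.022,-.0268):
    r=servo_line(tcp(g+[0,0,dz],t),q(t),rate=.08,contact_N=4);rd('%.3f %s'%(dz,r),5)
    if r:break
c=capture("side");np.save("w10.npy",cloud(c))
fit("w10.npy",G['l'],(.001,0,.0288+dz,-.035))
E
```

```text
-0.010 False 28.73 p [0.5215 0.1789 0.0631] F(case) [-0.28  0.04 -2.54] T [ 0.084 -0.267] 0.0436
-0.016 False 29.1 p [0.5215 0.1789 0.0571] F(case) [-0.35 -0.27 -2.62] T [ 0.065 -0.261] 0.0444
-0.022 False 29.48 p [0.521  0.1791 0.0514] F(case) [-3.03  0.43  3.58] T [0.095 0.36 ] 0.044
-0.027 False 29.85 p [0.5216 0.1791 0.0482] F(case) [-5.29 -0.91 17.6 ] T [-0.174  1.01 ] 0.0436
w10.npy du dv dz mm [0.72 0.12 7.45] pitch -0.12 eye du,dz -2.17 15.59 cost 0.691 966
```

```bash
python3 - <<'E'
from fit import *
t=.14
g=G['l']+[0,0,.030]+.0032*EX
servo_line(tcp(g,t),q(t),rate=.12)
t=.29
servo_line(tcp(g,t),q(t),rate=.06);rd('lev',4)
c=capture("side");np.save("w11.npy",cloud(c))
fit("w11.npy",G['l'],(.001,0,.037,.03))
E
```

```text
lev 30.73 p [0.5178 0.1793 0.077 ] F(case) [-0.09  0.02 -2.46] T [ 0.065 -0.398] 0.044
w11.npy du dv dz mm [-0.24 -0.34 36.79] pitch 0.014 eye du,dz 0.03 35.86 cost 0.811 519
```

```bash
python3 - <<'E'
from fit import *
t=.29
g=G['l']+[0,0,.030]+.0039*EX
for dz in (-.012,-.020,-.026,-.0315):
    r=servo_line(tcp(g+[0,0,dz],t),q(t),rate=.09,contact_N=4);rd('%.3f %s'%(dz,r),4)
    if r:break
c=capture("side");np.save("w12.npy",cloud(c))
fit("w12.npy",G['l'],(.001,0,.037+dz,.01))
E
```

```text
-0.012 False 31.18 p [0.5193 0.1794 0.0659] F(case) [-0.09 -0.23 -2.58] T [ 0.063 -0.368] 0.0438
-0.020 False 31.54 p [0.5195 0.1793 0.0577] F(case) [-0.17  0.11 -2.02] T [ 0.094 -0.39 ] 0.0436
-0.026 False 31.91 p [0.5194 0.1793 0.0517] F(case) [ 0.18  0.17 -3.12] T [ 0.054 -0.399] 0.0439
-0.032 False 32.27 p [0.5195 0.1793 0.0462] F(case) [ 0.39 -0.06 -2.03] T [ 0.071 -0.406] 0.0439
w12.npy du dv dz mm [ 1.95 -0.54  5.73] pitch 0.021 eye du,dz 2.36 4.29 cost 0.723 967
```

```bash
python3 - <<'E'
from fit import *
move_gripper(.070);st('open')
servo_line(np.array(current_position())+[0,0,.03],rate=.15)
move_ptp(tcp(G['m']+[-.0,-.0,.09]),q())
c=capture("side");np.save("w13.npy",cloud(c));cv2.imwrite("pics/s13.png",cv2.resize(c["image"][180:280,200:320],None,fx=6,fy=6,interpolation=2))
print(current_clock())
fit("w13.npy",G['l']);fit("w13.npy",G['l'],umax=.035)
E
```

```text
open 32.93 p [0.5195 0.1793 0.0463] gap 0.0701 F [-0.25  0.3   0.22] Tx,Ty case [ 0.069 -0.198]
33.8917
w13.npy du dv dz mm [ 59.77 -27.7   13.27] pitch -0.649 eye du,dz 33.88 54.34 cost 0.0 662
w13.npy du dv dz mm [ -33.03 -122.24   57.12] pitch 0.537 eye du,dz -32.38 22.3 cost 0.0 1548
```

View pics/s13.png

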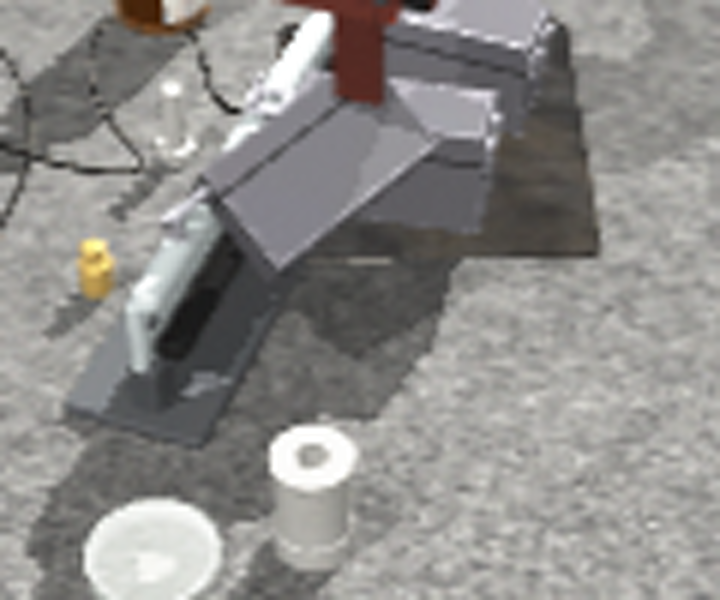

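```bash
python3 - <<'E'
from fit import *
c=capture("side");np.save("w14.npy",cloud(c));cv2.imwrite("pics/s14.png",cv2.resize(c["image"][170:250,210:310],None,fx=8,fy=7,interpolation=2))
c=capture("top");np.save("wt14.npy",cloud(c));cv2.imwrite("pics/t14.png",cv2.resize(c["image"][140:230,160:300],None,fx=5.5,fy=5.5,interpolation=2))
rd('')
a=np.load("w13.npy");b=np.load("w14.npy");m=~np.isnan(a[...,0]+b[...,0]);print(np.percentile(np.linalg.norm(a-b,axis=-1)[190:225,230:280],[50,90,99]))
E
```

```text
34.14 p [0.4967 0.077  0.1381] F(case) [-10.37  -1.26  24.61] T [0.749 1.559] 0.0699
[nan nan nan]
```

View pics/s14.png

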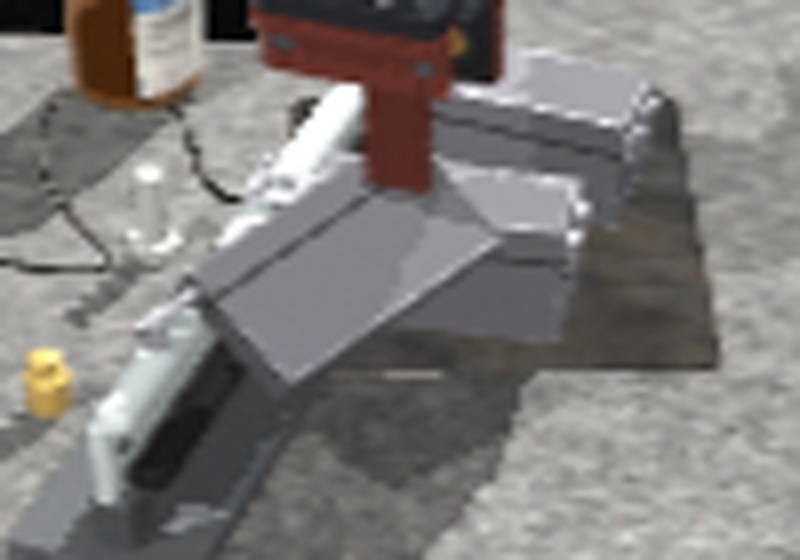

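View pics/t14.png

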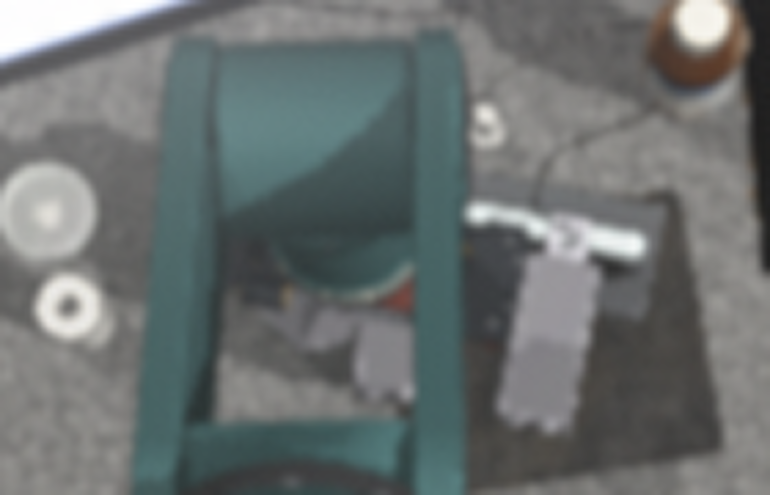

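```bash
cat > fit6.py <<'E'
from h import *
import sys
W=np.load("w14.npy")
def poly(pts):
    m=np.zeros((384,512),np.uint8);cv2.fillPoly(m,[np.array([[210+x/8,170+y/7] for x,y in pts]).round().astype(np.int32)],1)
    return (m>0)
m=poly([(215,300),(355,210),(425,205),(500,235),(290,375)])
P=W[m];P=P[~np.isnan(P[:,0])]
c=P.mean(0);U,S,V=np.linalg.svd(P-c);n=V[2]*np.sign(V[2][2])
r=abs((P-c)@n);P2=P[r<.006];c=P2.mean(0);U,S,V=np.linalg.svd(P2-c);n=V[2]*np.sign(V[2][2])
B=np.stack([EX,EY,EZ],1)
print('side face normal in rack frame',np.round(n@B,3),'n',len(P2),'rms',np.sqrt(((P2-c)@n).var()))
rel=lambda p:np.round(((p-G['l']*[1,1,0])@B)*1000,0)
for name,(x,y) in dict(rear_top=(195,278),rear_bot=(290,380),front_bot=(505,240),top_mid=(345,160),eye=(160,320),finger=(400,185)).items():
    cc,rr=210+x/8,170+y/7
    w=W[int(rr)-1:int(rr)+2,int(cc)-1:int(cc)+2].reshape(-1,3)
    print(name,(round(cc,1),round(rr,1)),[tuple(map(float,rel(p))) for p in w[::2]])
E
python3 fit6.py
```

```text
side face normal in rack frame [-0.348  0.5    0.793] n 442 rms 0.0017527177201021602
rear_top (234.4, 209.7) [(57.0, -9.0, 123.0), (nan, nan, nan), (54.0, -8.0, 121.0), (59.0, -13.0, 112.0), (50.0, -7.0, 120.0)]
rear_bot (246.2, 224.3) [(15.0, 7.0, 93.0), (10.0, 6.0, 93.0), (12.0, 8.0, 91.0), (16.0, 6.0, 84.0), (41.0, -67.0, 9.0)]
front_bot (273.1, 204.3) [(-39.0, -69.0, 120.0), (-34.0, -103.0, 92.0), (-33.0, -98.0, 91.0), (-29.0, -99.0, 86.0), (-35.0, -101.0, 86.0)]
top_mid (253.1, 192.9) [(67.0, -180.0, 53.0), (65.0, -193.0, 44.0), (43.0, -129.0, 94.0), (44.0, -123.0, 94.0), (16.0, -69.0, 143.0)]
eye (230.0, 215.7) [(65.0, 2.0, 108.0), (61.0, -1.0, 106.0), (68.0, -9.0, 93.0), (67.0, -0.0, 97.0), (68.0, -15.0, 85.0)]
finger (260.0, 196.4) [(-2.0, -62.0, 146.0), (-8.0, -61.0, 148.0), (-5.0, -62.0, 143.0), (-1.0, -65.0, 136.0), (-7.0, -63.0, 139.0)]
```

```bash
python3 - <<'E'
from fit import *
p=np.array(current_position())
servo_line(p+[0,0,.004],rate=.05);rd('+4',3)
servo_line(p+[0,0,.012],rate=.06);rd('+12',3)
c=capture("side");np.save("w14.npy",cloud(c));cv2.imwrite("pics/s15.png",cv2.resize(c["image"][170:250,210:310],None,fx=8,fy=7,interpolation=2))
E
python3 fit6.py
```

```text
+4 34.52 p [0.4961 0.0769 0.1415] F(case) [-1.85 -0.31  3.88] T [0.162 0.191] 0.07
+12 34.91 p [0.497  0.0769 0.1501] F(case) [-0.22 -0.29  0.44] T [ 0.061 -0.145] 0.07
side face normal in rack frame [ 0.612 -0.274  0.742] n 140 rms 0.0034089842398213523
rear_top (234.4, 209.7) [(120.0, -137.0, -1.0), (71.0, -51.0, 84.0), (71.0, -44.0, 86.0), (74.0, -42.0, 83.0), (68.0, -44.0, 83.0)]
rear_bot (246.2, 224.3) [(12.0, 13.0, 99.0), (8.0, 9.0, 97.0), (10.0, 12.0, 96.0), (10.0, 20.0, 98.0), (4.0, 18.0, 99.0)]
front_bot (273.1, 204.3) [(-29.0, -100.0, 92.0), (-33.0, -106.0, 89.0), (-32.0, -99.0, 91.0), (-31.0, -95.0, 90.0), (-36.0, -96.0, 90.0)]
top_mid (253.1, 192.9) [(69.0, -185.0, 49.0), (65.0, -194.0, 43.0), (66.0, -186.0, 45.0), (44.0, -123.0, 94.0), (39.0, -126.0, 93.0)]
eye (230.0, 215.7) [(67.0, -1.0, 104.0), (71.0, -21.0, 86.0), (72.0, -18.0, 85.0), (67.0, -1.0, 97.0), (68.0, -15.0, 84.0)]
finger (260.0, 196.4) [(21.0, -123.0, 93.0), (15.0, -125.0, 93.0), (16.0, -118.0, 93.0), (17.0, -113.0, 93.0), (12.0, -116.0, 92.0)]
```

View pics/s15.png

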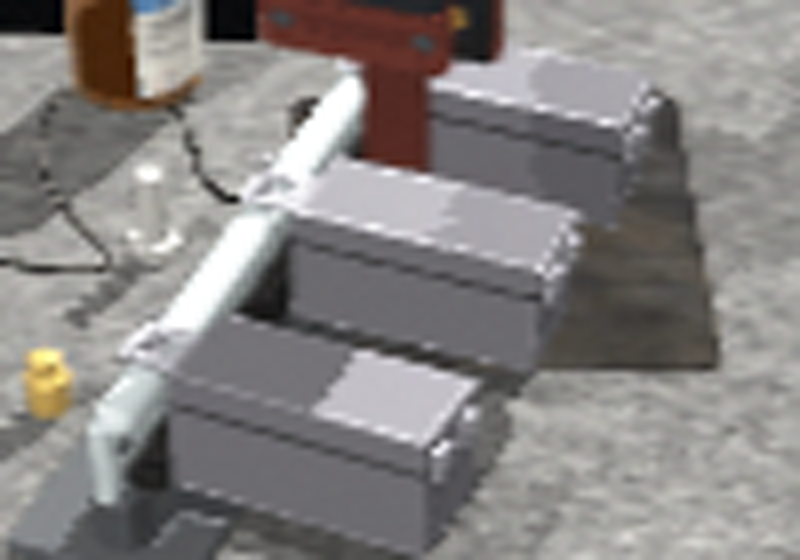

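```bash
python3 - <<'E'
from fit import *
fit("w14.npy",G['l']);fit("w14.npy",G['l'],umax=.04)
fit("w14.npy",G['m']);
fit("w14.npy",G['l'],(.0,.012,.004,-.03),umax=.04,umin=-.09)
E
```

```text
w14.npy du dv dz mm [ -2.48 -17.82   6.53] pitch -0.069 eye du,dz -4.02 11.23 cost 2.358 947
w14.npy du dv dz mm [-132.51  -68.62    5.11] pitch 0.786 eye du,dz -138.33 -43.03 cost 0.0 1678
w14.npy du dv dz mm [ 0.79 -1.15  0.36] pitch -0.061 eye du,dz -0.55 4.49 cost 0.681 804
w14.npy du dv dz mm [ 0.58 10.45  4.88] pitch -0.017 eye du,dz 0.24 6.01 cost 2.575 1896
```

```bash
python3 - <<'E'
from fit import *
sleep(.3)
c=capture("side");np.save("w16.npy",cloud(c));cv2.imwrite("pics/s16.png",cv2.resize(c["image"][170:250,210:310],None,fx=8,fy=7,interpolation=2))
for p in ((0,0,0,-.05),(0,.006,.0,-.05),(0,-.006,0,-.05)): fit("w16.npy",G['l'],p)
fit("w16.npy",G['l'],umax=.04)
W=np.load("w16.npy");P=W.reshape(-1,3);P=P[~np.isnan(P[:,0])];d=(P-G['l']*[1,1,0])@np.stack([EX,EY,EZ],1)
m=(abs(d[:,0])<.055)&(abs(d[:,1])<.04)&(d[:,2]>.085)&(d[:,2]<.12)
print(cv2.minAreaRect((d[m][:,:2]*1000).astype(np.float32)),np.linalg.lstsq(np.c_[d[m][:,:2],np.ones(m.sum())],d[m][:,2],rcond=None)[0])
print(current_clock())
E
```

```text
w16.npy du dv dz mm [0.78 5.28 1.74] pitch -0.06 eye du,dz -0.53 5.8 cost 0.966 934
w16.npy du dv dz mm [0.78 5.29 1.74] pitch -0.06 eye du,dz -0.54 5.81 cost 0.966 948
w16.npy du dv dz mm [  0.   -13.59   2.23] pitch -0.083 eye du,dz -1.88 7.84 cost 2.624 927
w16.npy du dv dz mm [1.02 5.28 1.17] pitch -0.048 eye du,dz -0.02 4.45 cost 2.131 1689
((1.9239692687988281, 2.8956680297851562), (47.5631217956543, 105.44110107421875), 89.94525146484375) [0.03142085 0.00485088 0.09262139]
35.3083
```

View pics/s16.png

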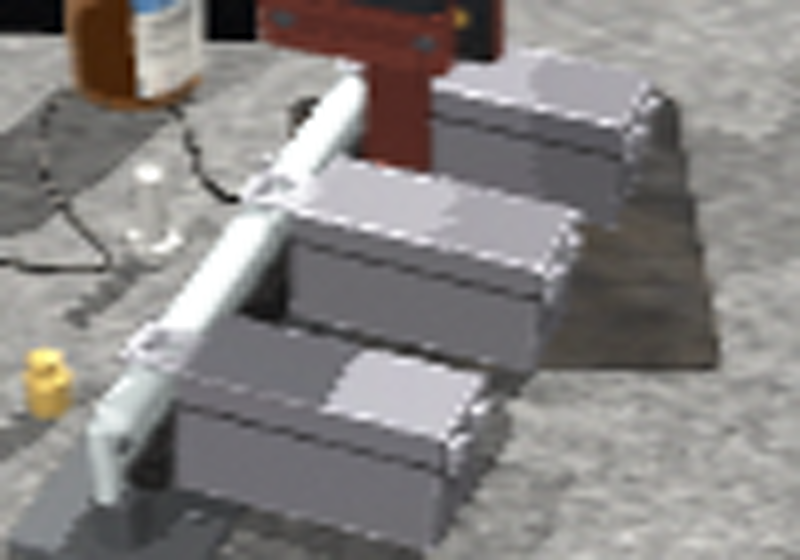

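```bash
cat >> h.py <<'E'
def shake2(k):
    g=G[k]
    r=servo_line(tcp(g),q(),rate=.15,contact_N=8);st('at %s'%r); move_gripper(0.0); st('closed')
    servo_line(tcp(g+[0,0,.04]),q(),rate=.12)
    h=g+[0,0,.10]-.03*EX
    servo_line(tcp(h),q(),rate=.25)
    for s in (1,-1,0):
        servo_line(tcp(h-.04*s*EX),q(),rate=.3)
    st('shaken')
    for t in (.35,-.35):
        move_ptp(tcp(h,t),q(t)); sleep(.2); print('tilt',t,avg(25,.012),round(current_clock(),2))
def hang2(k,dx=.002,t=.08):
    g=G[k]+dx*EX
    servo_line(tcp(g+[0,0,.05],t),q(t),rate=.12); rd('above',3)
E
python3 - <<'E'
from fit import *
shake2('m')
hang2('m')
c=capture("side");np.save("w17.npy",cloud(c));cv2.imwrite("pics/s17.png",cv2.resize(c["image"][170:250,210:310],None,fx=8,fy=7,interpolation=2))
print(current_clock())
fit("w17.npy",G['m'],(.002,0,.05,.02));fit("w17.npy",G['l'],(0,.005,0,-.05))
E
```

```text
at False 36.15 p [0.4995 0.0765 0.0475] gap 0.0698 F [ 0.49  0.92 -0.29] Tx,Ty case [ 0.089 -0.083]
closed 36.67 p [0.4993 0.0763 0.0473] gap 0.044 F [ 0.39 -1.23  2.35] Tx,Ty case [-0.296 -0.284]
shaken 38.56 p [0.4662 0.0831 0.146 ] gap 0.0436 F [-0.29  0.16 -2.74] Tx,Ty case [ 0.075 -0.202]
tilt 0.35 [-0.4052  0.0248 -2.4917 -0.0204] 39.43
tilt -0.35 [ 1.481e-01  3.430e-02 -2.723e+00  2.400e-03] 40.67
above 41.39 p [0.4976 0.0767 0.0973] F(case) [ 0.01  0.26 -2.83] T [ 0.063 -0.2  ] 0.044
41.4417
w17.npy du dv dz mm [-0.27 -0.7  50.19] pitch 0.022 eye du,dz 0.16 48.68 cost 0.673 474
w17.npy du dv dz mm [0.97 5.06 1.52] pitch -0.053 eye du,dz -0.2 5.14 cost 0.992 942
```

View pics/s17.png

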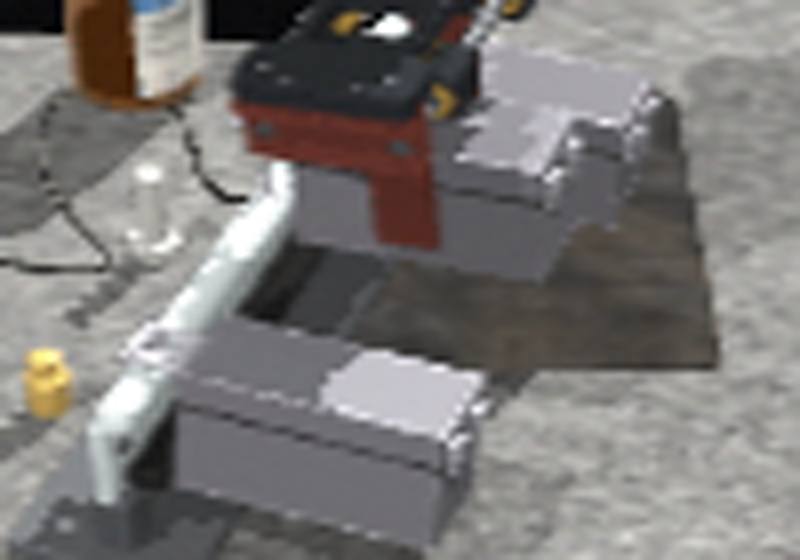

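```bash
python3 - <<'E'
from fit import *
t=.08;g=G['m']+.0028*EX
for dz in (.030,.014,.0055):
    r=servo_line(tcp(g+[0,0,dz],t),q(t),rate=.12,contact_N=5)
    if r: break
rd('%.3f %s'%(dz,r),4)
c=capture("side");np.save("w18.npy",cloud(c))
fit("w18.npy",G['m'],(.002,0,dz,.02))
E
```

```text
0.030 True 41.82 p [0.4995 0.0765 0.0756] F(case) [ 0.25 -0.33 -2.57] T [ 0.044 -0.175] 0.0438
w18.npy du dv dz mm [ 1.82 -0.12 27.74] pitch 0.038 eye du,dz 2.54 25.13 cost 0.641 444
```

```bash
python3 - <<'E'
from fit import *
t=.08;g=G['m']+.002*EX
for dz in (.012,.0055):
    r=servo_line(tcp(g+[0,0,dz],t),q(t),rate=.09,contact_N=8)
    rd('%.3f %s'%(dz,r),3)
    if r: break
c=capture("side");np.save("w18.npy",cloud(c))
fit("w18.npy",G['m'],(.002,0,dz-.003,.02))
E
```

```text
0.012 False 42.31 p [0.4997 0.0764 0.0592] F(case) [ 0.26  0.54 -2.52] T [ 0.047 -0.181] 0.0434
0.005 False 42.67 p [0.4997 0.0764 0.0526] F(case) [ 0.88 -0.59 -2.1 ] T [ 0.109 -0.242] 0.0442
w18.npy du dv dz mm [ 2.19 -0.3   4.64] pitch 0.031 eye du,dz 2.77 2.54 cost 0.7 827
```

```bash
python3 - <<'E'
from fit import *
move_gripper(.070)
servo_line(np.array(current_position())+[0,0,.085],rate=.25)
move_ptp(tcp(G['r']+[0,0,.085]),q())
c=capture("side");np.save("w19.npy",cloud(c));cv2.imwrite("pics/s19.png",cv2.resize(c["image"][170:250,210:310],None,fx=8,fy=7,interpolation=2))
print(current_clock())
fit("w19.npy",G['m']);fit("w19.npy",G['l'],(0,.005,0,-.05));fit("w19.npy",G['r'])
E
```

```text
44.3667
w19.npy du dv dz mm [ 0.32 -0.19  0.03] pitch -0.075 eye du,dz -1.38 5.13 cost 0.663 798
w19.npy du dv dz mm [0.81 5.2  1.65] pitch -0.06 eye du,dz -0.51 5.72 cost 0.994 945
w19.npy du dv dz mm [ 0.69 -0.61 -0.4 ] pitch -0.062 eye du,dz -0.69 3.83 cost 0.698 651
```

View pics/s19.png

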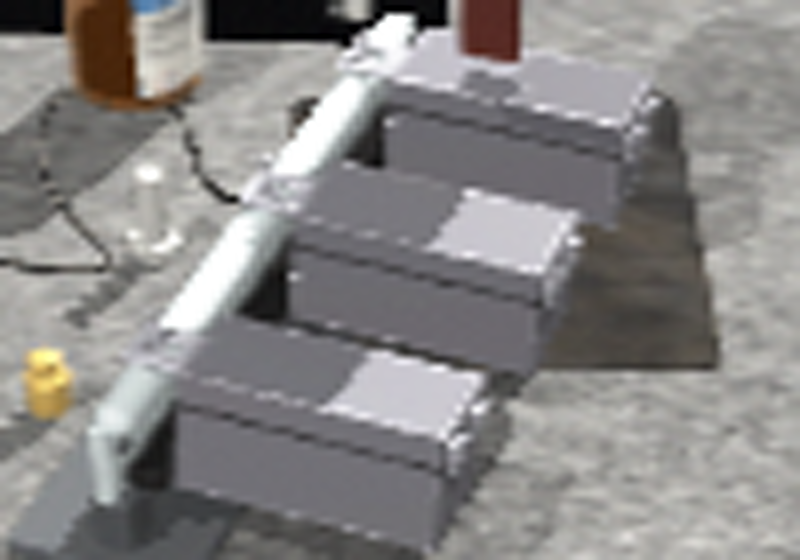

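All three hang; left is 5–6 mm aside but within tolerance. Now the right one.

```bash
python3 - <<'E'
from fit import *
shake2('r')
E
```

```text
at False 45.08 p [ 0.4775 -0.0256  0.0472] gap 0.0699 F [-0.52 -1.05  0.22] Tx,Ty case [ 0.065 -0.166]
closed 45.61 p [ 0.4773 -0.0261  0.0475] gap 0.044 F [-2.09  0.14  5.55] Tx,Ty case [-0.062 -0.154]
shaken 47.49 p [ 0.4444 -0.0189  0.1459] gap 0.0438 F [ 0.62 -0.05 -2.25] Tx,Ty case [ 0.03  -0.204]
tilt 0.35 [-0.4224  0.0301 -2.636   0.1398] 48.37
tilt -0.35 [ 0.1703  0.03   -2.6693  0.048 ] 49.62
```

```bash
python3 - <<'E'
from fit import *
hang2('r',dx=.0028)
c=capture("side");np.save("w20.npy",cloud(c))
fit("w20.npy",G['r'],(.002,0,.05,.02))
E
```

```text
above 50.36 p [ 0.4763 -0.0257  0.0973] F(case) [ 0.06 -0.02 -2.59] T [ 0.044 -0.197] 0.0441
w20.npy du dv dz mm [ 0.66 -0.13 49.64] pitch 0.016 eye du,dz 0.98 48.52 cost 0.67 413
```

```bash
python3 - <<'E'
from fit import *
t=.08;g=G['r']+.002*EX
servo_line(tcp(g+[0,0,.026],t),q(t),rate=.12)
for dz in (.012,.0055):
    r=servo_line(tcp(g+[0,0,dz],t),q(t),rate=.09,contact_N=8)
    rd('%.3f %s'%(dz,r),3)
    if r: break
c=capture("side");np.save("w21.npy",cloud(c))
fit("w21.npy",G['r'],(.002,0,dz-.003,.02))
E
```

```text
0.012 False 51.17 p [ 0.4779 -0.0262  0.0595] F(case) [-0.4   0.15 -2.84] T [ 0.075 -0.154] 0.0439
0.005 False 51.53 p [ 0.4776 -0.0261  0.0525] F(case) [-0.75 -0.34 -3.14] T [ 0.066 -0.099] 0.044
w21.npy du dv dz mm [ 2.01 -0.02  5.2 ] pitch 0.003 eye du,dz 2.07 5.0 cost 0.62 673
```

```bash
python3 - <<'E'
from fit import *
move_gripper(.070)
servo_line(np.array(current_position())+[0,0,.080],rate=.25)
move_ptp(tcp(G['m']+[0,0,.085]),q())
c=capture("side");np.save("w22.npy",cloud(c));cv2.imwrite("pics/s22.png",cv2.resize(c["image"][170:250,210:310],None,fx=8,fy=7,interpolation=2))
print(current_clock())
fit("w22.npy",G['r']);fit("w22.npy",G['r'],umax=.03);fit("w22.npy",G['l'],(0,.005,0,-.05))
E
```

```text
53.2083
w22.npy du dv dz mm [ 0.66 -0.06 -0.56] pitch -0.059 eye du,dz -0.64 3.46 cost 0.721 652
w22.npy du dv dz mm [ 0.66 -0.26 -0.56] pitch -0.059 eye du,dz -0.64 3.47 cost 1.556 905
w22.npy du dv dz mm [0.82 5.16 1.67] pitch -0.06 eye du,dz -0.5 5.73 cost 0.994 943
```

View pics/s22.png

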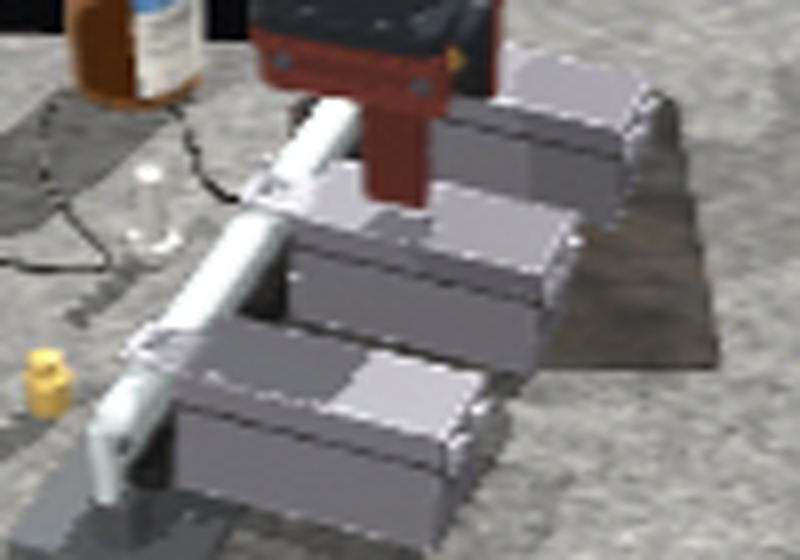

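```bash
python3 - <<'E'
from fit import *
g=G['m']
servo_line(tcp(g),q(),rate=.2,contact_N=9); move_gripper(0.0); st('closed')
servo_line(tcp(g+[0,0,.04]),q(),rate=.15)
h=g+[0,0,.11]-.03*EX
servo_line(tcp(h),q(),rate=.3)
for t in (.35,-.35):
    move_ptp(tcp(h,t),q(t)); sleep(.2); print('tilt',t,avg(25,.012),round(current_clock(),2))
E
```

```text
closed 54.31 p [0.4995 0.0765 0.0477] gap 0.0436 F [-2.39 -0.69  6.12] Tx,Ty case [-0.004 -0.257]
tilt 0.35 [-0.4025  0.0263 -2.3993 -0.0745] 56.0
tilt -0.35 [ 0.1556  0.0308 -2.5425  0.2014] 57.23
```

```bash
python3 - <<'E'
from fit import *
move_ptp(tcp((.43,.06,.20)),q())
servo_line(tcp((.405,-.10,.20)),q(),rate=.25)
servo_line(tcp((.405,-.336,.20)),q(),rate=.25)
sleep(.2); rd('end')
c=capture("side");np.save("w23.npy",cloud(c));cv2.imwrite("pics/s23.png",cv2.resize(c["image"][90:290,170:370],None,fx=3,fy=3,interpolation=2))
c=capture("top");cv2.imwrite("pics/t23.png",cv2.resize(c["image"][130:270,150:400],None,fx=3,fy=3,interpolation=2))
print(current_clock())
fit("w23.npy",G['l'],(0,.005,0,-.05));fit("w23.npy",G['r'])
E
```

```text
end 60.0 p [ 0.4051 -0.3354  0.1811] F(case) [ 0.15 -0.14 -2.46] T [ 0.075 -0.148] 0.044
60.1
w23.npy du dv dz mm [0.79 5.35 1.54] pitch -0.063 eye du,dz -0.6 5.81 cost 1.013 937
w23.npy du dv dz mm [ 0.77 -0.31 -0.79] pitch -0.046 eye du,dz -0.21 2.31 cost 0.654 740
```

View pics/s23.png

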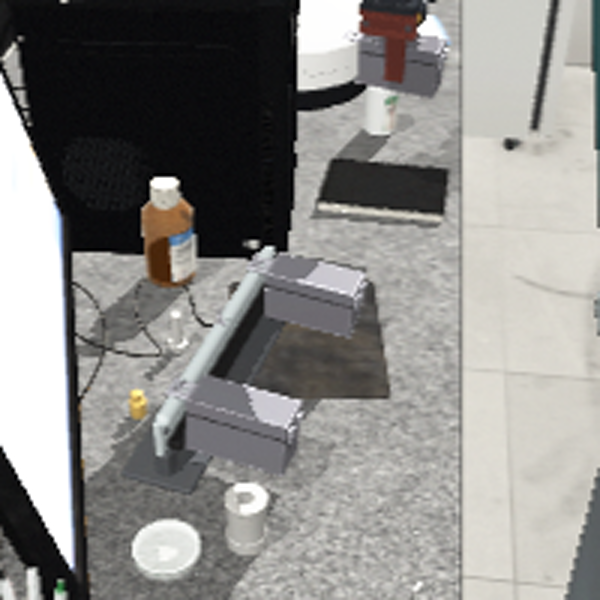

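View pics/t23.png

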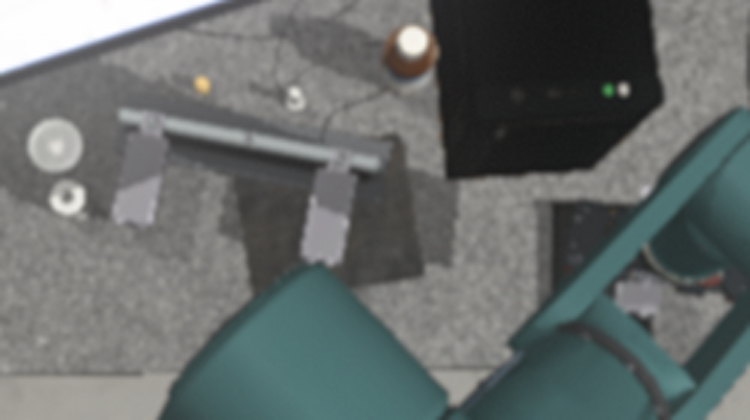

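```bash
python3 - <<'E'
from h import *
c=capture("top");W=cloud(c)
P=W.reshape(-1,3);P=P[~np.isnan(P[:,0])]
B=np.stack([EX,EY,EZ],1)
for k in 'lr':
  d=(P-G[k]*[1,1,0])@B;m=(abs(d[:,0])<.06)&(abs(d[:,1])<.04)&(d[:,2]>.075)&(d[:,2]<.12)
  e=d[m];print(k,m.sum(),cv2.minAreaRect((e[:,:2]*1000).astype(np.float32)))
  n=m&(abs(d[:,0])<.035)&(abs(d[:,1]-.003)<.013);e=d[n];print(' plane',np.round(np.linalg.lstsq(np.c_[e[:,:2],np.ones(len(e))],e[:,2],rcond=None)[0],3))
print(current_clock(),current_finger_gap(),np.round(current_qvel(),3))
E
```

```text
l 436 ((4.0843505859375, 4.726587295532227), (112.59667205810547, 50.831329345703125), 1.8619270324707031)
 plane [0.036 0.097 0.093]
r 432 ((3.6633682250976562, -3.0497512817382812), (112.41322326660156, 71.42613220214844), 0.37138864398002625)
 plane [ 0.054 -0.031  0.091]
60.15 0.0442919171296696 [-0.004  0.003 -0.001  0.     0.001 -0.001]
```

```bash
python3 - <<'E'
from bench import *
close_job(); print(current_clock())
E
```

```text
the job is handed in; nothing more can be done
the job is handed in; nothing more can be done
```

I shook all three cases in order, found that the middle one rattles, and handed in at about 60 s holding it over the logbook. The main doubt is the left case: it hangs slightly crooked, close to the tilt limit.

**Finding the ball:** I compared the wrist torque with each case tipped end to end. The middle case read 0.553 N m, and 0.558 N m when I checked it again. The left read 0.607 and the right 0.593. The ball should lower this figure by about 0.06 N m, so the middle case has it.

**At hand-in:**
- **Middle case:** gripped with a 44 mm opening, still, about 10 mm horizontally from the logbook's middle. Its centre was roughly 0.20 m above the worktop, and I measured no contact there. I judged it upright from the tool's pose and the pictures.
- **Right case:** back on its pin, within about 1 mm of where it started.
- **Left case:** on its pin, but about 6 mm to the side and 2 mm high. The top camera suggests it is rolled by about 0.10–0.13 rad against the limit of 0.15 rad. The side camera, earlier on, showed almost no roll. I did not resolve that disagreement, and the same pose applied when I shook the other two cases.

**What went wrong with the left case:**
- **Hanging it back:** this took several tries. Something low on the rail blocked the case's rear bottom edge until I tipped its front up slightly.
- **Dragging it:** after releasing it I moved sideways too low. A finger pushed the case up against the middle one, pressing with about 25 N, with the eye still on its pin. It swung back to hanging when I raised the arm.

In the last pictures the bystander objects looked untouched.

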